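# Cover each sensor housing with its own lid

## Task

Three open aluminium housings and their covers have got scattered over the assembly bench: fit each cover, lip down and fully seated with its edges flush, on the housing of its own size and shape, ready for screwing. One cover belongs to none of them: leave it, and everything else on the bench, where it is, and keep the housings standing where they are.

Things in the scene. Friction and masses are not known exactly. Their poses are not given: they have to be found in the camera images.
- housing_long: Open die-cast box of bare aluminium, mouth up, 146 mm long (x), 62 mm wide (y), 42 mm high, walls 4 mm (cavity 138 by 54 mm); circuit board inside, below 25 mm. A round socket, 15 mm across, juts 14 mm from its -x end 21 mm up. Origin: centre of the underside; z up. About 420 g, loose.
- housing_short: Open die-cast box of bare aluminium, mouth up, 104 mm long (x), 62 mm wide (y), 42 mm high, walls 4 mm (cavity 96 by 54 mm); circuit board inside, below 25 mm. A round socket, 15 mm across, juts 14 mm from its -x end 21 mm up. Origin: centre of the underside; z up. About 300 g, loose.
- housing_dee: Open die-cast box of bare aluminium, mouth up, D-shaped from above: 104 mm long (x), 62 mm wide (y), 42 mm high, walls 4 mm. Flat end at x = -52 mm, straight sides to x = +21 mm, then a half-round of 31 mm radius. Board inside, below 25 mm; a round socket, 15 mm across, juts 14 mm from the flat end 21 mm up. Origin: middle of the 104 mm length, underside; z up. 290 g, loose.
- housing_dee_nose (a point): Top of the rim at the middle of the D housing's round end (52 mm along its +x, 42 mm up).
- cover_long: Bare aluminium cover, right way up, 146 mm long (x), 62 mm wide (y), 12 mm thick: 6 mm plate (gripped across its 62 mm) over a 6 mm lip, 134 by 50 mm (2 mm play a side in the cavity; lowest 2 mm smaller). Origin: centre of the lip's underside; z up. 170 g. The short cover lies on it at the start. Seated: origin 36 mm above housing_long's, either way round.
- cover_short: Bare aluminium cover, right way up, 104 mm long (x), 62 mm wide (y), 12 mm thick: 6 mm plate (gripped across its 62 mm) over a 6 mm lip, 92 by 50 mm (2 mm play a side in the cavity; lowest 2 mm smaller). Origin: centre of the lip's underside; z up. 120 g. Lies on the long cover at the start, turned anyhow. Seated: origin 36 mm above housing_short's, either way round.
- cover_dee: Bare aluminium D-shaped cover, right way up, 104 mm long (x), 62 mm wide (y), 12 mm thick: 6 mm plate (gripped across its straight sides, x = -52 to +21 mm; round end at x = +52) over a 6 mm lip (2 mm play a side in the D cavity; lowest 2 mm smaller). Origin: middle of the length, lip's underside; z up. 110 g, balances near x = -3. Seated: origin 36 mm above housing_dee's, x the same way.
- cover_dee_nose (a point): Underside of the plate at the middle of the D cover's round end (52 mm along its +x).
- cover_spare: Odd cover of the same make, rectangular, 125 mm long (x) by 62 mm wide, 12 mm thick; its housing is not on the bench, so it stays where it lies. Origin: centre of its underside.
- carton: Small upright cardboard carton, 58 by 58 mm, 100 mm high with half-open flaps to 120 mm. Origin: centre of its underside. Bystander.
- bottle: Upright bottle, 54 mm across, 125 mm high. Origin: centre of its underside. Bystander.
- tape: Roll of yellow tape lying flat, 88 mm across, 24 mm high, close beside the D cover. Origin: centre of its underside. Bystander.
- screw_bin: Open yellow bin of screws, 95 (x) by 75 (y) mm, 45 mm high, close beside the long housing. Origin: centre of its underside. Bystander.
- torque_driver: Black hand torque screwdriver lying along its x, from x = -98 to +95 mm, 32 mm high at most. Origin on the bench below it. Bystander, at the right edge.
- parts_case: Clear case, 120 (x) by 80 (y) mm, 22 mm high, its lid standing open at its +x end to 102 mm high. Origin: centre of its underside. Bystander, at the left edge.
There are look-alikes about, which are no part of the job. Leave any pink or purple look-alike of the cover_short alone. What is shaped like the housing_long but purple is not meant.

How it is judged:
By the outcome, as a careful person would: the job done as asked, in the order asked, and still so for the second after the job is handed in, with the robot touching nothing.
It also fails if it takes over 72 s, if anything falls off the work surface, if the arm or the gripper's body presses on something with over 40 N, if the wrist force passes 120 N, or if a joint passes its speed limit or range.

## Robot

A 6-joint arm with a two-finger parallel gripper is mounted at the origin on the work surface. World frame = base frame: x ahead of the robot, y to its left, z up, the work surface at z = 0. Lengths are in mm, angles in rad, forces in N, time in s.
With the tool pointing down it reaches from about 350 to 775 mm from the base axis. Payload 7.3 kg.
Tool frame: the origin (TCP) lies on the centre line of the jaws, within the pads' length; the fingertips stand 14 mm ahead of it and the grasp point (between the pads) lies 5 mm behind it; z points along the fingers, y is the line along which they close (so a half turn about z gives the same grasp; the last joint's range is limited). The gripper opens to 92 mm and grips with 3 to 60 N. Pads are 19 mm wide; open, the fingers measure 130 mm over their backs; the gripper's body (75 mm by 190 mm) begins 47 mm behind the grasp point.
Start: joints at [1.199, 0.342, 1.524, -0, 1.275, -0.146], TCP at [117.523, 511.695, 240.741] pointing down, gripper open.
Joint ranges: [-2.53, 2.53], [-0.77, 2.02], [0.04, 2.7], [-1, 4.14], [0.28, 2.66], [-3.11, 3.11]. Speed limits (rad/s): [2.57, 2.57, 3.14, 3.14, 3.14, 3.14].

## Interface

Orientations are given as [roll, pitch, yaw] about the fixed x, y, z axes, in that order (R = Rz(yaw) Ry(pitch) Rx(roll)).
In Python, from plant import get_obs, capture, bot, spot_in, trace, pinpoint gives the robot as it stands.
- The arm moves only by the tool play_rows, never from a script. Its argument "rows" is a list of rows, each a list of 2 entries, a list of its own where there are three numbers: the shift along the world's x, y, z in units of 3 cm (1.0 is 3 cm), then the turn, a rotation vector about the world's x, y, z in units of 8 degrees (1.0 is 8 degrees). A call has 1 to 12 rows; each row shifts and turns the commanded pose from where the row before left it; what a row does not reach is not made up. A row lasts 1/8 s, in which the tool goes at most 62.5 mm and 10.7 degrees, less where a joint would pass 70% of its speed; a pose out of reach is approached as far as the arm can. A call with a number of a shift or a turn outside -1 to 1 is refused whole. A call with a gripper value outside its range is refused whole. "hand" is the opening, from -1 (shut) to 1 (fully open), set as the call begins (left out, the last holds). The fingers move at their own pace and stop on an object; the grip force is fixed at half the most. Time passes only in rows, so rows that do not move let the fingers close. It gives the time, the measured TCP pose, the force, the opening and the grip force at its end, in the units of the state.
- get_obs(): the state, without advancing time (a new reading comes with each control period).
- capture(name): name is "side" or "top" or "wrist"; returns a dict with "frame" (420x560x3 uint8, red, green, blue), "fov_y" (degrees; the focal length in pixels is half the picture's height over the tangent of half this angle, whatever the lens; pixels are square), "cx", "cy" (the principal point, pixels), "dist" ([k1, k2, p1, p2, k3] as OpenCV has them; the pictures are not rectified), "rvec" (rotation vector, rad) and "tvec" (3), from world to camera coordinates, as OpenCV has them; the wrist camera has in their place "hand_eye" (4x4, takes a point from camera to tool coordinates, whose origin is the TCP and whose axes are the flange's). Camera axes: x right, y down, z forward; pixel columns grow to the right and rows downward; lengths in mm; the calibration is good to about 2 mm. A picture is of the moment at which its call begins: read the wrist's pose just before it. There is no depth.
- bot.close_job(): hands the job in; it is judged then, once.
Trained networks look in the newest picture that a camera, given by its name, has taken for a name from the list of things; names that differ only in an ending like _2 or _b are one class to them, and where a whole thing is asked for, a point or a joint stands for the part that bears it (a point fixed in the world has none). Each returns a list of dicts, best first, with "p" (0 to 1); they miss things now and then, are a little off and sometimes report something else, mostly with a low value. They report only what shows in the picture. A call takes as long as a camera call. They do not tell look-alikes from the thing itself.
- spot_in(query, camera): "at" ([row, column] in pixels, amid what is visible of it).
- trace(query, camera): "mask" (420x560 bool, what is visible of it) and "at" ([row, column] in pixels, amid what is visible of it).
- pinpoint(query, camera): "at" ([row, column] in pixels: a listed point, or the origin of a listed thing).
The state is a dict: "time": time; "joint_positions": joint angles; "dq": joint speeds; "tau": joint torques, N m; "tool_pos": TCP position; "tcp_rot": TCP orientation; "contact_force": force on the tool from outside, world axes, zero at the start; "moment": the same for the moment, N m; "grip_width": finger opening in mm; "finger_force": force on a finger pad.
Only numpy, scipy, OpenCV 4.12 (cv2) and the standard library are available. Lean on these libraries where they do the work, as an engineer would, in place of code of your own. Each camera call takes 0.05 s, during which the arm holds its last target. There are 200 camera calls.

## Working session

There is one attempt and no reset: what is moved stays moved. The work goes in short steps, Python scripts to look and compute and a tool call to move; the robot and the scene stay as the last step left them, time stands still between calls to the robot, and variables do not carry over. Pictures are saved under pics/ and viewed, at most 10 in all, crops included, and the job is handed in when it is done.

Besides the shell and the picture viewer there is one more tool, called after "Request:" by a JSON object that holds its "name" and its "arguments". play_rows: Moves the arm, as the interface text tells. Shifts and turns lie within -1 to 1; 1 stands for 3 cm of shift or 8 degrees of turn. Its arguments: {"type":"object","properties":{"rows":{"type":"array"},"hand":{"type":"number"}},"required":["rows"]}

```bash
ls; mkdir -p pics; cat > h.py <<'E'
import numpy as np, cv2
from scipy.spatial.transform import Rotation as R
from plant import get_obs, capture, bot, spot_in, trace, pinpoint
def cam(c,o=None):
    H,W=c["frame"].shape[:2]; f=H/2/np.tan(np.radians(c["fov_y"])/2)
    K=np.array([[f,0,c["cx"]],[0,f,c["cy"]],[0,0,1.]]); d=np.array(c["dist"],float)
    if "rvec" in c:
        Rm=cv2.Rodrigues(np.array(c["rvec"],float))[0]; t=np.array(c["tvec"],float).ravel()
    else:
        T=np.eye(4); T[:3,:3]=R.from_euler('xyz',o["tcp_rot"]).as_matrix(); T[:3,3]=o["tool_pos"]
        M=np.linalg.inv(T@np.array(c["hand_eye"])); Rm=M[:3,:3]; t=M[:3,3]
    return K,d,Rm,t
def px2w(m,rc,z):
    K,d,Rm,t=m
    rc=np.atleast_2d(np.array(rc,float)); u=cv2.undistortPoints(rc[:,None,::-1].copy(),K,d)[:,0]
    r=np.c_[u,np.ones(len(u))]@Rm; o=-Rm.T@t
    return o+r*((z-o[2])/r[:,2])[:,None]
def w2px(m,P):
    K,d,Rm,t=m
    return cv2.projectPoints(np.atleast_2d(np.array(P,float)),cv2.Rodrigues(Rm)[0],t,K,d)[0][:,0,::-1]
E
python3 - <<'E'
from h import *
N="housing_long housing_short housing_dee cover_long cover_short cover_dee cover_spare carton bottle tape screw_bin torque_driver parts_case".split()
for cn in ("top","side"):
    c=capture(cn); m=cam(c); cv2.imwrite(f"pics/{cn}0.png",cv2.cvtColor(c["frame"],cv2.COLOR_RGB2BGR))
    print(cn,"pos",-m[2].T@m[3],c["fov_y"])
    for n in N:
        for r in trace(n,cn)[:3]:
            if r["p"]<.2: continue
            h=42 if n[:3]=="hou" else 12
            print(n,round(r["p"],2),np.round(r["at"]),r["mask"].sum(),px2w(m,r["at"],h).round()[0])
E
```

```text
pics
top pos [1.97512647e+02 5.28011730e-01 1.59457136e+03] 50.98645185705142
housing_long 0.78 [191. 246.] 770 [602.  92.  42.]
housing_long 0.76 [268. 229.] 817 [325. 164.  42.]
housing_short 0.78 [208. 363.] 525 [ 511. -330.   42.]
housing_dee 0.62 [211. 294.] 500 [515. -78.  42.]
cover_long 0.72 [231. 175.] 399 [475. 358.  12.]
cover_short 0.85 [220. 182.] 485 [513. 334.  12.]
cover_short 0.84 [259. 145.] 515 [380. 473.  12.]
cover_short 0.8 [184. 153.] 443 [661. 441.  12.]
cover_dee 0.6 [248. 342.] 446 [ 372. -242.   12.]
cover_spare 0.79 [180. 296.] 523 [639. -96.  12.]
cover_spare 0.43 [160. 259.] 595 [726.  36.  12.]
carton 0.9 [258. 185.] 442 [376. 326.  12.]
bottle 0.64 [226. 250.] 226 [476.  83.  12.]
tape 0.59 [268. 358.] 368 [ 296. -292.   12.]
screw_bin 0.79 [163. 259.] 588 [712.  39.  12.]
torque_driver 0.77 [202. 398.] 226 [ 530. -470.   12.]
parts_case 0.85 [221. 130.] 977 [522. 528.  12.]
side pos [ 441.16488585 -915.57744514  812.03739028] 53.884525302511555
housing_long 0.88 [192. 311.] 924 [608.  43.  42.]
housing_long 0.56 [174. 221.] 966 [337. 145.  42.]
housin
[... 239 characters left out ...]
11. -324.   12.]
cover_short 0.72 [134. 312.] 225 [660. 434.  12.]
cover_short 0.58 [147. 266.] 299 [486. 344.  12.]
cover_short 0.57 [302. 287.] 1687 [ 512. -327.   12.]
cover_dee 0.66 [278. 227.] 801 [ 369. -250.   12.]
cover_spare 0.59 [231. 328.] 768 [643. -95.  12.]
cover_spare 0.21 [115. 272.] 849 [518. 585.  12.]
carton 0.96 [143. 236.] 685 [375. 378.  12.]
bottle 0.77 [182. 263.] 596 [468. 140.  12.]
tape 0.76 [310. 198.] 898 [ 306. -343.   12.]
tape 0.41 [144. 237.] 744 [380. 372.  12.]
screw_bin 0.92 [199. 348.] 849 [727.  47.  12.]
screw_bin 0.59 [192. 309.] 861 [611.  83.  12.]
torque_driver 0.97 [358. 297.] 817 [ 523. -472.   12.]
parts_case 0.85 [113. 272.] 846 [517. 601.  12.]
```

```bash
python3 - <<'E'
import cv2
i=cv2.imread("pics/top0.png")[140:300,105:425]; cv2.imwrite("pics/top0c.png",cv2.resize(i,None,fx=2.5,fy=2.5,interpolation=cv2.INTER_CUBIC))
E
```

```text
(no output)
```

View pics/top0c.png

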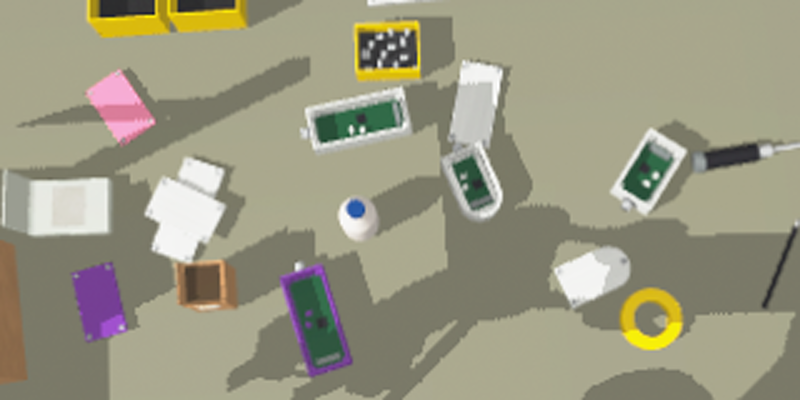

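Seen: the short cover lies across the long one at crop (187,210). The pink (120,105) and purple (100,300) plates and the purple long housing (315,320) are look-alikes to leave alone. The real housings are bare metal: long (357,120), dee (472,180) and short (648,172). The D cover is at (592,277) and the spare at (475,105).

```bash
python3 - <<'E'
from h import *
o=get_obs(); c=capture("wrist"); print(o["tool_pos"],o["tcp_rot"],R.from_euler('xyz',o["tcp_rot"]).as_matrix().round(2)); print(np.array(c["hand_eye"]).round(3),c["fov_y"],c["dist"],c["cx"],c["cy"])
m=cam(c,o)
for rc in ([0,0],[0,559],[419,0],[419,559],[210,280]): print(rc,px2w(m,rc,12).round())
E
```

```text
[117.52330659 511.70473687 240.7531196 ] [3.14148210e+00 5.70331956e-07 2.91580223e+00] [[-0.97  0.22  0.  ]
 [ 0.22  0.97  0.  ]
 [-0.    0.   -1.  ]]
[[ 0.00000e+00 -9.54000e-01 -2.98000e-01  8.05590e+01]
 [ 1.00000e+00  1.00000e-03 -0.00000e+00  2.42000e-01]
 [ 0.00000e+00 -2.98000e-01  9.54000e-01 -1.43796e+02]
 [ 0.00000e+00  0.00000e+00  0.00000e+00  1.00000e+00]] 60.95692969874124 [-0.06754625  0.          0.          0.          0.        ] 281.4890643545103 217.34797390295077
[0, 0] [[-128.  284.   12.]]
[0, 559] [[ -5. 820.  12.]]
[419, 0] [[361.  34.  12.]]
[419, 559] [[543. 829.  12.]]
[210, 280] [[144. 504.  12.]]
```

Request:
{"name": "play_rows", "arguments": {"rows": [[[1,-0.47,-0.1],[0,0,0]],[[1,-0.47,-0.1],[0,0,0]],[[1,-0.47,-0.1],[0,0,0]],[[1,-0.47,-0.1],[0,0,0]],[[1,-0.47,-0.1],[0,0,0]],[[1,-0.47,-0.1],[0,0,0]],[[1,-0.47,-0.1],[0,0,0]],[[1,-0.47,-0.1],[0,0,0]],[[1,-0.47,-0.1],[0,0,0]],[[1,-0.47,-0.1],[0,0,0]],[[1,-0.47,-0.1],[0,0,0]],[[1,-0.47,-0.1],[0,0,0]]], "hand": 0.6}}

```text
time: 2.95
tool_pos: [478.5, 342.0, 204.6]
tcp_rot: [3.141, -0.0, 2.916]
contact_force: [-0.4, 0.1, 0.3]
grip_width: 73.7
finger_force: 0.0
```

Request:
{"name": "play_rows", "arguments": {"rows": [[[0.5,0,0],[0,0,0]],[[0,0,0],[0,0,0]]]}}

```text
time: 3.2
tool_pos: [493.3, 342.1, 204.3]
tcp_rot: [-3.142, -0.0, 2.914]
contact_force: [-0.3, 0.0, 0.6]
grip_width: 73.3
finger_force: 0.0
```

```bash
python3 - <<'E'
from h import *
o=get_obs(); c=capture("wrist"); m=cam(c,o); cv2.imwrite("pics/w1.png",cv2.cvtColor(c["frame"],cv2.COLOR_RGB2BGR))
print(o["time"],o["tool_pos"],o["tcp_rot"],o["grip_width"],o["contact_force"])
import pickle; pickle.dump((o,c),open("w1.pkl","wb"))
for n,z in (("cover_short",24),("cover_long",12)):
    for r in trace(n,"wrist"):
        if r["p"]<.2: continue
        cnt=max(cv2.findContours(r["mask"].astype(np.uint8),0,2)[0],key=cv2.contourArea)[:,0,::-1]
        print(n,r["p"],r["at"],cv2.minAreaRect(px2w(m,cnt,z)[:,:2].astype(np.float32)))
E
```

```text
3.2 [493.25635817 342.09993146 204.30143483] [-3.14150510e+00 -2.24989124e-04  2.91445442e+00] 73.29655978777821 [-0.28424607  0.03630125  0.56907926]
cover_short 0.68 [40.0, 399.1] ((381.0690002441406, 471.0599670410156), (88.69850158691406, 60.71889877319336), 12.5982027053833)
cover_short 0.59 [202.7, 283.2] ((499.0198974609375, 343.9326477050781), (104.88443756103516, 63.912567138671875), 61.76259994506836)
cover_long 0.63 [165.6, 287.0] ((453.6989440917969, 361.11798095703125), (63.246971130371094, 44.156532287597656), 67.93070983886719)
```

View pics/w1.png

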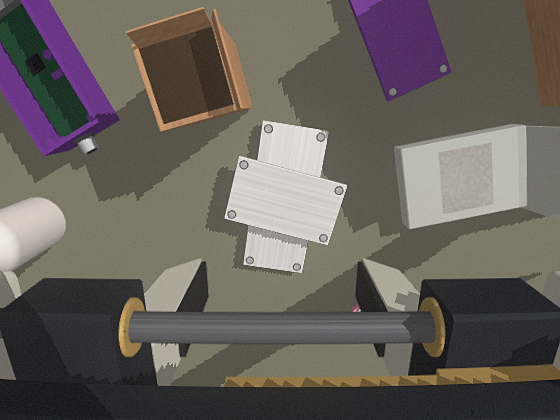

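The wrist picture shows the bare short cover at about (286,200) lying over the bare long one, whose ends are at (295,148) and (275,252). The purple plate at (400,45) is a look-alike. Next I refine the poses with an edge fit.

```bash
cat >> h.py <<'E'
from scipy.optimize import minimize
def outline(L,W,dee=False,n=60):
    if dee: 
        a=np.linspace(-np.pi/2,np.pi/2,40); p=np.r_[[[-L/2,W/2],[-L/2,-W/2]],np.c_[L/2-W/2+W/2*np.cos(a),W/2*np.sin(a)]]
    else: p=np.array([[-L/2,-W/2],[L/2,-W/2],[L/2,W/2],[-L/2,W/2]])
    q=np.r_[p,p[:1]]; out=[]
    for a,b in zip(q[:-1],q[1:]):
        k=max(2,int(np.linalg.norm(b-a)/2)); out.append(a+(b-a)*np.linspace(0,1,k,endpoint=False)[:,None])
    return np.vstack(out)
def fit(c,m,lines,x0,signed=False):
    """lines: list of (pts2d,z); x0=(x,y,yaw)"""
    g=cv2.cvtColor(c["frame"],cv2.COLOR_RGB2GRAY).astype(np.float32)
    x=np.array(x0,float)
    def proj(x):
        s,co=np.sin(x[2]),np.cos(x[2]); M=np.array([[co,-s],[s,co]])
        return [w2px(m,np.c_[p@M.T+x[:2],np.full(len(p),z)]) for p,z in lines]
    for sg in (4,2,1):
        b=cv2.GaussianBlur(g,(0,0),sg); G=np.minimum(np.hypot(cv2.Sobel(b,5,1,0),cv2.Sobel(b,5,0,1)),400/sg)
        def f(x):
            return -np.mean([cv2.remap(G,q[None,:,1].astype(np.float32),q[None,:,0].astype(np.float32),1).mean() for q in proj(x)])
        x=minimize(f,x,method="Nelder-Mead",options=dict(initial_simplex=x+np.array([[0,0,0],[sg*1.5,0,0],[0,sg*1.5,0],[0,0,.02*sg]]),xatol=.01,fatol=.001)).x
    return x,-f(x),proj(x)
E
python3 - <<'E'
from h import *
import pickle
o,c=pickle.load(open("w1.pkl","rb")); m=cam(c,o)
im=cv2.cvtColor(c["frame"],cv2.COLOR_RGB2BGR)
for L,z,x0 in ((104,24,(499,344,np.radians(61.8))),(146,12,(497,342,np.radians(155)))):
    for k in (0,1):
        x,s,q=fit(c,m,[(outline(L,62),z)],np.array(x0)+[0,2*k,.05*k]); print(L,x[:2],np.degrees(x[2]),s)
    for p in q[0]: cv2.circle(im,(int(round(p[1]*1)),int(round(p[0]*1))),0,(0,0,255),-1)
cv2.imwrite("pics/w1f.png",cv2.resize(im[90:300,170:400],None,fx=2.6,fy=2.6,interpolation=0))
E
```

```text
104 [498.91739686 344.03623421] 61.74014312206793 210.88083
104 [498.92415175 344.00865886] 61.7020162966111 210.90625
146 [501.32662049 341.98872464] 158.12823459392536 194.02518
146 [501.33421581 342.01594584] 158.0769053381958 194.03122
```

View pics/w1f.png

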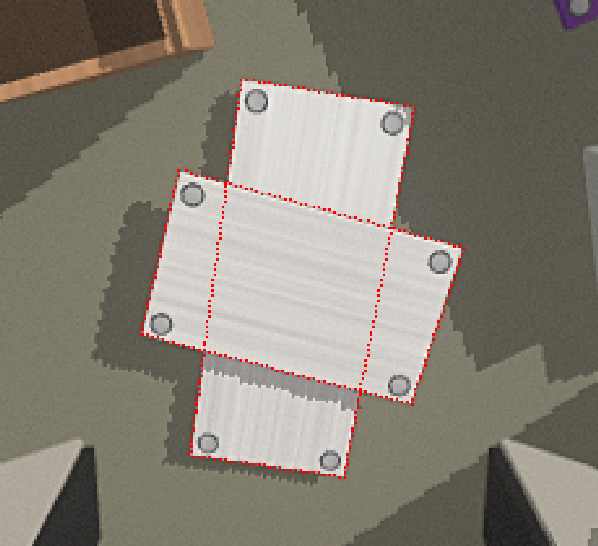

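```bash
python3 - <<'E'
from h import *
import pickle
o,c=pickle.load(open("w1.pkl","rb")); m=cam(c,o)
print(px2w(m,[[130,163],[108,250]],0).round(), px2w(m,[[130,163],[108,238],[45,135],[20,208]],100).round())
c=capture("top"); m=cam(c)
# top camera pic crop corners (x,y)->px: /2.5+ (105,140)
P=np.array([[179,262],[233,262],[237,308],[180,305]])/2.5+[105,140]
print(px2w(m,P[:,::-1],100).round())
for cn in ("top","side"):
    c=capture(cn); m=cam(c); r=pinpoint("carton",cn); print([(a["p"],px2w(m,a["at"],0).round()) for a in r[:2]])
E
```

```text
[[410. 245.   0.]
 [409. 331.   0.]] [[411. 278. 100.]
 [409. 332. 100.]
 [355. 277. 100.]
 [352. 327. 100.]]
[[411. 335. 100.]
 [407. 260. 100.]
 [343. 257. 100.]
 [352. 335. 100.]]
[(0.47, array([[374., 306.,   0.]])), (0.23, array([[ 524., -501.,    0.]]))]
[(0.56, array([[379., 302.,   0.]]))]
```

Request:
{"name": "play_rows", "arguments": {"rows": [[[0.03,0.03,0],[0,0,0.934]],[[0.03,0.03,0],[0,0,0.934]],[[0.03,0.03,0],[0,0,0.934]],[[0.03,0.03,0],[0,0,0.934]],[[0.03,0.03,-0.1],[0,0,0.934]],[[0.03,0.03,-0.2],[0,0,0.934]],[[0.03,0.03,-0.3],[0,0,0.934]],[[0.03,0.03,-0.4],[0,0,0.934]],[[0.03,0.03,-0.4],[0,0,0.934]],[[0.03,0.03,-0.4],[0,0,0.934]],[[0,0,-0.7],[0,0,0]],[[0,0,0],[0,0,0]]]}}

```text
time: 5.1
tool_pos: [500.4, 351.1, 128.4]
tcp_rot: [3.14, -0.003, -2.063]
contact_force: [0.2, -0.1, 0.6]
grip_width: 73.4
finger_force: 0.0
```

Request:
{"name": "play_rows", "arguments": {"rows": [[[0.07,0,-0.8],[0,0,0]],[[0,0,-0.8],[0,0,0]],[[0,0,-0.7],[0,0,0]],[[0,0,-0.5],[0,0,0]],[[0,0,-0.2],[0,0,0]],[[0,0,0],[0,0,0]]]}}

```text
time: 5.85
tool_pos: [503.8, 351.6, 40.0]
tcp_rot: [-3.142, 0.0, -2.063]
contact_force: [-0.4, -0.4, 0.6]
grip_width: 73.3
finger_force: 0.0
```

Request:
{"name": "play_rows", "arguments": {"rows": [[[-0.03,-0.02,-0.15],[0,0,0]],[[0,0,-0.12],[0,0,0]],[[0,0,0],[0,0,0]]]}}

```text
time: 6.22
tool_pos: [502.6, 350.8, 31.5]
tcp_rot: [3.141, -0.0, -2.063]
contact_force: [0.1, 1.1, 0.6]
grip_width: 73.8
finger_force: 0.0
```

Request:
{"name": "play_rows", "arguments": {"rows": [[[0,0,0],[0,0,0]],[[0,0,0],[0,0,0]],[[0,0,0],[0,0,0]],[[0,0,0],[0,0,0]]], "hand": -1}}

```text
time: 6.72
tool_pos: [502.8, 351.0, 31.8]
tcp_rot: [-3.141, 0.0, -2.063]
contact_force: [-0.6, -0.3, 1.6]
grip_width: 61.5
finger_force: 30.0
```

Request:
{"name": "play_rows", "arguments": {"rows": [[[0,0,0.4],[0,0,0]],[[0,0,0.8],[0,0,0]],[[0,0,1],[0,0,0]],[[0,0,1],[0,0,0]],[[0,0,1],[0,0,0]],[[0,-0.5,1],[0,0,0]],[[0.125,-1,0.5],[0,0,-0.45]],[[0.125,-1,0],[0,0,-0.45]],[[0.125,-1,0],[0,0,-0.45]],[[0.125,-1,0],[0,0,-0.45]],[[0.125,-1,0],[0,0,-0.45]],[[0.125,-1,0],[0,0,-0.45]]]}}

```text
time: 8.22
tool_pos: [525.1, 154.9, 203.3]
tcp_rot: [-3.141, 0.0, -2.442]
contact_force: [1.5, -0.2, -1.2]
grip_width: 61.3
finger_force: 30.0
```

Request:
{"name": "play_rows", "arguments": {"rows": [[[0.125,-1,0],[0,0,-0.45]],[[0.125,-1,0],[0,0,-0.45]],[[0.125,-1,0],[0,0,-0.45]],[[0.125,-1,0],[0,0,-0.45]],[[0.125,-1,0],[0,0,-0.45]],[[0.125,-1,0],[0,0,-0.45]],[[0.125,-1,0],[0,0,-0.45]],[[0.125,-1,0],[0,0,-0.45]],[[0.125,-1,0],[0,0,-0.45]],[[0.125,-1,0],[0,0,-0.45]],[[0.125,-1,0],[0,0,-0.45]],[[0.125,-1,0],[0,0,-0.45]]]}}

```text
time: 9.72
tool_pos: [570.1, -205.0, 203.2]
tcp_rot: [3.141, 0.0, 3.087]
contact_force: [0.1, -0.2, -2.0]
grip_width: 61.4
finger_force: 30.0
```

Request:
{"name": "play_rows", "arguments": {"rows": [[[0.125,-1,0],[0,0,-0.45]],[[0.125,-1,0],[0,0,-0.45]],[[0.125,-1,0],[0,0,-0.45]],[[0.125,-1,0],[0,0,-0.45]],[[0.125,-1,0],[0,0,-0.45]],[[0.125,-0.5,0],[0,0,-0.45]],[[0,0,0],[0,0,0]],[[0,0,0],[0,0,0]]]}}

```text
time: 10.72
tool_pos: [592.6, -368.3, 202.8]
tcp_rot: [3.141, -0.001, 2.714]
contact_force: [-0.4, 1.2, -1.0]
grip_width: 60.8
finger_force: 30.0
```

```bash
cat > look.py <<'E'
from h import *
import pickle,sys
tag=sys.argv[1]
o=get_obs(); c=capture("wrist"); m=cam(c,o); pickle.dump((o,c),open(tag+".pkl","wb"))
im=cv2.cvtColor(c["frame"],cv2.COLOR_RGB2BGR)
print(round(o["time"],2),np.round(o["tool_pos"],1),"yaw",np.degrees(o["tcp_rot"][2]).round(2),"grip",round(o["grip_width"],1))
for a in sys.argv[2:]:  # name:L:dee:z:x:y:yaw
    n,L,dee,z,x,y,w=a.split(":"); L,z,x,y,w=map(float,(L,z,x,y,w)); dee=dee=="1"
    for r in spot_in(n,"wrist")[:2]: print(n,round(r["p"],2),np.round(r["at"]),px2w(m,r["at"],z)[0].round())
    lines=[(outline(L,62,dee),z)]
    if n[0]=="h": lines.append((outline(L-8,54) if not dee else outline(L-8,54,True),z))
    for k in ([0,0,0],[5,4,.08],[-5,4,-.08]):
        f,s,q=fit(c,m,lines,np.array([x,y,np.radians(w)])+k); print("  fit",f[:2].round(1),np.degrees(f[2]).round(2),s.round(1))
        if k==[0,0,0] or s>best: best=s; bq=q
    for q in bq:
        for p in q: cv2.circle(im,(int(round(p[1])),int(round(p[0]))),0,(0,0,255),-1)
cv2.imwrite(f"pics/{tag}.png",im)
E
python3 look.py w2 housing_short:104:0:42:511:-330:155.4
```

```text
10.72 [ 592.6 -368.3  202.8] yaw 155.47 grip 60.8
housing_short 0.74 [ 21. 542.] [ 542. -114.   42.]
housing_short 0.63 [ 94. 275.] [ 508. -335.   42.]
  fit [ 506.7 -336.7] 143.24 145.8
  fit [ 512.2 -335.5] 143.17 193.1
  fit [ 512.2 -335.5] 143.17 193.1
```

View pics/w2.png

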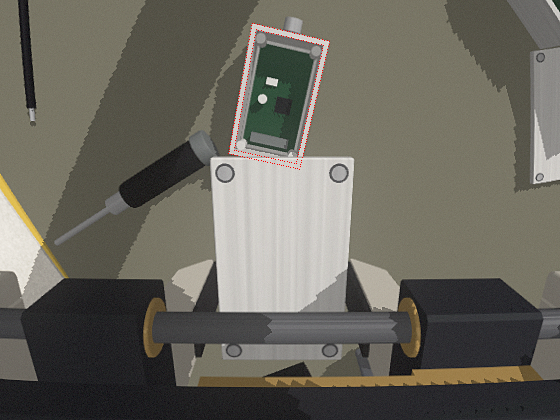

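The bare short housing shows at about (280,95) and fits well at 143.2°. The held cover hides its near corner, so I refit with the visible points only and check where the cover sits in the hand.

```bash
python3 - <<'E'
from h import *
import pickle
o,c=pickle.load(open("w2.pkl","rb")); m=cam(c,o)
for keep in (40,36,30):
    L=[]
    for l,w in ((104,62),(96,54)):
        p=outline(l,w); L.append((p[p[:,0]>-keep],42))
    x,s,_=fit(c,m,L,(512.2,-335.5,np.radians(143.17))); print(keep,x[:2],np.degrees(x[2]),s)
p=outline(104,62); p=p[p[:,0]>-10]
T=R.from_euler('xyz',o["tcp_rot"]).as_matrix()
for dz in (-7.5,):
    x,s,_=fit(c,m,[(p,o["tool_pos"][2]+dz)],np.r_[o["tool_pos"][:2]+8*T[:2,0],o["tcp_rot"][2]]); print(((x[:2]-o["tool_pos"][:2])@T[:2,:2]),np.degrees(x[2]),s)
E
```

```text
40 [ 516.56455806 -344.10246578] 143.29705710058596 164.27133
36 [ 519.59066504 -346.31293487] 143.38860503708085 164.34543
30 [ 509.69213662 -338.97767236] 143.23667895183797 193.38565
[8.08662976 0.38619776] 155.5065226952386 180.5659
```

Request:
{"name": "play_rows", "arguments": {"rows": [[[0.375,0.84,0],[0,0,-0.385]],[[0.375,0.84,0],[0,0,-0.385]],[[0.375,0.84,0],[0,0,-0.385]],[[0.375,0.84,0],[0,0,-0.385]],[[0,0,0],[0,0,0]],[[0,0,0],[0,0,0]]]}}

```text
time: 11.58
tool_pos: [637.6, -268.3, 202.9]
tcp_rot: [-3.141, 0.0, 2.498]
contact_force: [0.1, -0.8, -1.8]
grip_width: 61.7
finger_force: 30.0
```

```bash
python3 look.py w3 housing_short:104:0:42:512:-336:143.2
```

```text
11.57 [ 637.6 -268.3  202.9] yaw 143.15 grip 61.7
housing_short 0.68 [127. 131.] [ 509. -330.   42.]
housing_short 0.47 [  9. 541.] [634.  -6.  42.]
  fit [ 509.9 -338.8] 143.15 158.1
  fit [ 509.9 -338.8] 143.14 158.0
  fit [ 509.9 -338.7] 143.12 158.0
```

View pics/w3.png

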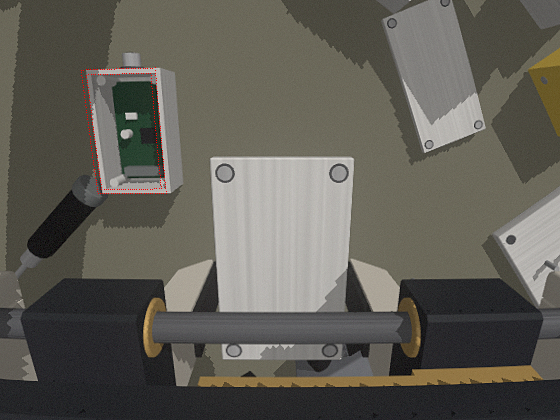

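Request:
{"name": "play_rows", "arguments": {"rows": [[[-0.674,-0.418,-0.5],[0,0,0]],[[-0.674,-0.418,-0.6],[0,0,0]],[[-0.674,-0.418,-0.6],[0,0,0]],[[-0.674,-0.418,-0.6],[0,0,0]],[[-0.674,-0.418,-0.6],[0,0,0]],[[-0.674,-0.418,-0.6],[0,0,0]],[[0,0,-0.3],[0,0,0]],[[0,0,0],[0,0,0]],[[0,0,0],[0,0,0]]]}}

```text
time: 12.8
tool_pos: [517.3, -343.6, 89.3]
tcp_rot: [3.141, 0.002, 2.498]
contact_force: [-0.3, -0.2, -0.8]
grip_width: 61.3
finger_force: 30.0
```

```bash
python3 - <<'E'
from h import *
o=get_obs(); c=capture("side"); m=cam(c); print(o["tool_pos"],np.degrees(o["tcp_rot"]))
im=cv2.cvtColor(c["frame"],cv2.COLOR_RGB2BGR)
x,s,q=fit(c,m,[(outline(104,62),42)],(509.9,-338.8,np.radians(143.15)));print(x,s)
T=R.from_euler('xyz',o["tcp_rot"]).as_matrix()
x2,s,q2=fit(c,m,[(outline(104,62),o["tool_pos"][2]-7.8)],np.r_[o["tool_pos"][:2]+8*T[:2,0],o["tcp_rot"][2]]);print(x2,s)
E
```

```text
[ 517.31143258 -343.57624792   89.34599795] [1.79991869e+02 8.83743538e-02 1.43100288e+02]
[ 484.61217603 -294.82991515    2.51238489] 230.34196
[ 481.59767702 -325.56445936    2.52668999] 190.21379
```

Request:
{"name": "play_rows", "arguments": {"rows": [[[-0.03,0,-0.4],[0,0,0]],[[0,0,-0.4],[0,0,0]],[[0,0,-0.1],[0,0,0]],[[0,0,-0.1],[0,0,0]],[[0,0,0],[0,0,0]]]}}

```text
time: 13.48
tool_pos: [515.9, -343.4, 59.5]
tcp_rot: [3.141, 0.001, 2.497]
contact_force: [0.6, 1.5, -1.9]
grip_width: 61.5
finger_force: 30.0
```

Request:
{"name": "play_rows", "arguments": {"rows": [[[0,0,-0.05],[0,0,0]],[[0,0,-0.05],[0,0,0]],[[0,0,0],[0,0,0]]]}}

```text
time: 13.85
tool_pos: [516.1, -343.6, 58.2]
tcp_rot: [-3.141, 0.002, 2.498]
contact_force: [-3.2, 5.2, 19.5]
grip_width: 61.5
finger_force: 30.0
```

Request:
{"name": "play_rows", "arguments": {"rows": [[[0,0,0.05],[0,0,0]],[[-0.04,0.03,0],[0,0,0]],[[0,0,-0.04],[0,0,0]],[[0,0,0],[0,0,0]]]}}

```text
time: 14.35
tool_pos: [516.0, -343.6, 58.3]
tcp_rot: [-3.142, 0.005, 2.497]
contact_force: [2.0, 3.0, 14.0]
grip_width: 61.3
finger_force: 30.0
```

Request:
{"name": "play_rows", "arguments": {"rows": [[[0,0,0.08],[0,0,0]],[[0.03,0.04,0],[0,0,0]],[[0,0,0],[0,0,0]]]}}

```text
time: 14.72
tool_pos: [515.2, -341.9, 58.4]
tcp_rot: [-3.141, 0.001, 2.497]
contact_force: [-1.7, -2.1, 3.8]
grip_width: 61.2
finger_force: 30.0
```

Request:
{"name": "play_rows", "arguments": {"rows": [[[0,0,-0.05],[0,0,0]],[[0,0,-0.03],[0,0,0]],[[0,0,0],[0,0,0]]]}}

```text
time: 15.1
tool_pos: [515.3, -342.0, 58.0]
tcp_rot: [-3.141, 0.002, 2.497]
contact_force: [-5.3, 0.5, 17.2]
grip_width: 61.3
finger_force: 30.0
```

```bash
python3 - <<'E'
from h import *
o=get_obs(); print(o["tool_pos"],o["tcp_rot"],o["contact_force"],o["moment"])
for cn in ("side","wrist"):
    o=get_obs(); c=capture(cn); im=cv2.cvtColor(c["frame"],cv2.COLOR_RGB2BGR); cv2.imwrite(f"pics/p_{cn}.png",im)
s=cv2.imread("pics/p_side.png"); a=cv2.resize(s[240:350,210:360],(600,440),interpolation=2); cv2.imwrite("pics/p1.png",a)
E
```

```text
[ 515.25850761 -342.04621789   58.03369891] [-3.14079914e+00  1.65111186e-03  2.49702380e+00] [-5.25894726  0.50836524 17.23067851] [-0.25905699  1.17845857 -0.07647534]
```

View pics/p1.png

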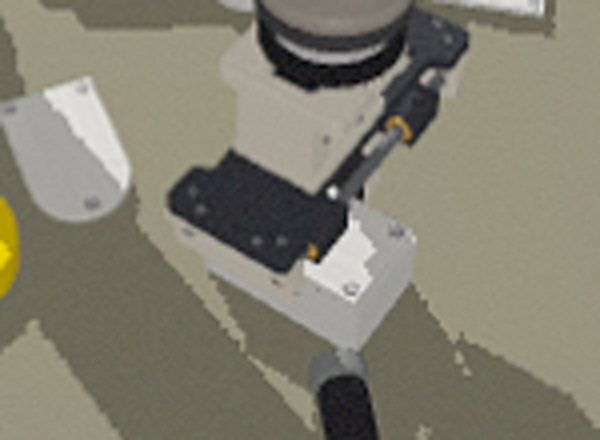

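Request:
{"name": "play_rows", "arguments": {"rows": [[[0,0,0],[0,0,0]],[[0,0,0],[0,0,0]],[[0,0,0.5],[0,0,0]],[[0,0,1],[0,0,0]],[[0.3,-0.2,1],[0,0,0]],[[0.8,-0.6,1],[0,0,0]],[[0.8,-0.6,1],[0,0,0]],[[0,0,0],[0,0,0]]], "hand": 0.5}}

```text
time: 16.2
tool_pos: [574.1, -384.9, 194.1]
tcp_rot: [-3.141, 0.007, 2.497]
contact_force: [-0.4, 0.6, 0.7]
grip_width: 68.7
finger_force: 0.0
```

```bash
python3 look.py w4 cover_short:104:0:48:509.9:-338.8:143.15 cover_short:104:0:50:509.9:-338.8:143.15; python3 - <<'E'
import cv2
s=cv2.imread("pics/w4.png");cv2.imwrite("pics/w4c.png",cv2.resize(s[20:270,150:410],None,fx=2.3,fy=2.3,interpolation=2))
E
```

```text
16.2 [ 574.1 -384.9  194.1] yaw 143.07 grip 68.7
cover_short 0.75 [101. 280.] [ 506. -335.   48.]
  fit [ 509.2 -336.1] 142.28 232.5
  fit [ 509.2 -336.1] 142.27 232.4
  fit [ 509.2 -336.1] 142.29 232.5
cover_short 0.75 [101. 280.] [ 506. -335.   50.]
  fit [ 509.4 -336. ] 142.6 249.1
  fit [ 509.4 -336. ] 142.59 249.1
  fit [ 509.4 -336. ] 142.68 249.3
```

View pics/w4c.png

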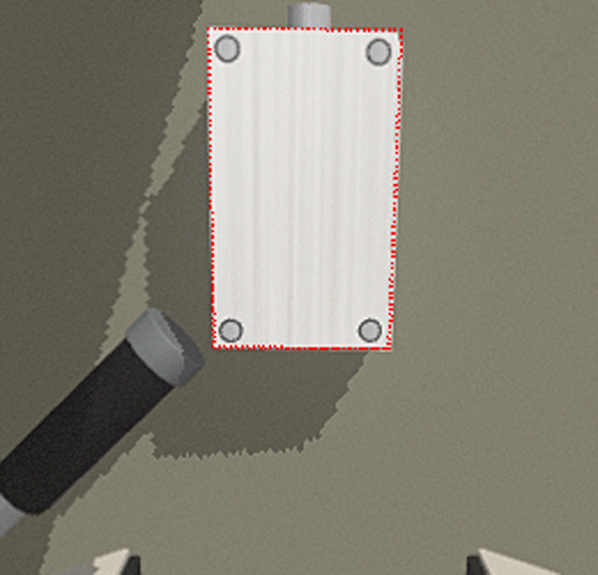

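Only the bare short cover shows, near (300,190), on its housing. Its shadow and near edge leave seating in doubt, so I fit height and tilt as well.

```bash
cat >> h.py <<'E'
def fit6(c,m,p,x0,fixtilt=False):
    g=cv2.cvtColor(c["frame"],cv2.COLOR_RGB2GRAY).astype(np.float32); x=np.array(x0,float)
    def proj(x):
        Q=np.c_[p,np.zeros(len(p))]@R.from_euler('ZYX',[x[2],x[4],x[5]]).as_matrix().T+[x[0],x[1],x[3]]
        return w2px(m,Q)
    for sg in (2,1):
        b=cv2.GaussianBlur(g,(0,0),sg); G=np.minimum(np.hypot(cv2.Sobel(b,5,1,0),cv2.Sobel(b,5,0,1)),400/sg)
        f=lambda x:-cv2.remap(G,proj(x)[None,:,1].astype(np.float32),proj(x)[None,:,0].astype(np.float32),1).mean()
        for _ in range(2):
            S=np.vstack([np.zeros(6),np.diag([2,2,.02,4,.03,.03])]); x=minimize(f,x,method="Nelder-Mead",options=dict(initial_simplex=x+S,maxiter=3000,xatol=.005,fatol=.001)).x
    return x,-f(x)
E
python3 - <<'E'
from h import *
import pickle
o,c=pickle.load(open("w4.pkl","rb")); m=cam(c,o)
for z in (48,51):
    x,s=fit6(c,m,outline(104,62),[509.3,-336,np.radians(142.5),z,0,0]); print(x[:2],np.degrees(x[2]),x[3],"rise x/y per half",-52*np.sin(x[4]),31*np.sin(x[5]),s)
# relative: score of housing-yaw/pos at seated
for z in range(44,56,2):
    x,s,_=fit(c,m,[(outline(104,62),z)],(509.3,-336,np.radians(142.5))); print(z,x[:2],np.degrees(x[2]),s)
# calibrate: housing earlier
o,c=pickle.load(open("w3.pkl","rb")); m=cam(c,o)
for z in range(38,48,2):
    x,s,_=fit(c,m,[(outline(104,62),z),(outline(96,54),z)],(509.9,-338.8,np.radians(143.1))); print("h",z,x[:2],np.degrees(x[2]),s)
E
```

```text
[ 508.54960107 -335.23164132] 142.90466657466857 51.53982141148758 rise x/y per half -5.890113925992618 0.8462892462462978 256.5728
[ 508.68995984 -335.31058321] 142.80528308975246 51.12224634280928 rise x/y per half -5.02985118116707 1.0512685077343402 256.14377
44 [ 509.58691524 -337.26441782] 142.56321060753245 180.7675
46 [ 508.91356755 -336.31620923] 142.3518638644086 206.15855
48 [ 509.22688853 -336.08758463] 142.2487985355976 232.52655
50 [ 509.35987609 -336.00386116] 142.63020279050798 249.10768
52 [ 509.33416961 -335.84334713] 142.4480640312904 247.81494
54 [ 509.61230869 -335.98574925] 142.43261015213895 232.8711
h 38 [ 515.25654755 -339.84911224] 143.0759345217417 161.06323
h 40 [ 515.12428297 -338.71954763] 143.2541069578917 167.34341
h 42 [ 509.8814896  -338.74604992] 143.11034375770447 158.02574
h 44 [ 510.32058703 -338.0478235 ] 143.29426408615743 150.66368
h 46 [ 513.32269178 -334.28454958] 143.39563727536927 169.77509
```

```bash
python3 - <<'E'
from h import *
import pickle
out=[]
cx,cy,w=509.9,-338.8,np.radians(143.15); s,co=np.sin(w),np.cos(w)
for t in ("w2","w3"):
    o,c=pickle.load(open(t+".pkl","rb")); m=cam(c,o)
    X,Y=np.meshgrid(np.arange(-75,75,.25),np.arange(45,-45,-.25))
    P=np.c_[(cx+X*co-Y*s).ravel(),(cy+X*s+Y*co).ravel(),np.full(X.size,42)]
    q=w2px(m,P).astype(np.float32).reshape(X.shape+(2,))
    r=cv2.remap(cv2.cvtColor(c["frame"],cv2.COLOR_RGB2BGR),q[...,1],q[...,0],cv2.INTER_LINEAR)[::1,::1]
    for x in (-52,-48,48,52): cv2.line(r,(int((x+75)*4),0),(int((x+75)*4),60),(0,0,255),1); cv2.line(r,(int((x+75)*4),170),(int((x+75)*4),190),(0,0,255),1)
    for y in (-31,-27,27,31): cv2.line(r,(0,int((45-y)*4)),(80,int((45-y)*4)),(0,0,255),1); cv2.line(r,(280,int((45-y)*4)),(320,int((45-y)*4)),(0,0,255),1)
    out.append(r[30:330])
cv2.imwrite("pics/rect.png",np.vstack(out))
E
```

```text
(no output)
```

View pics/rect.png

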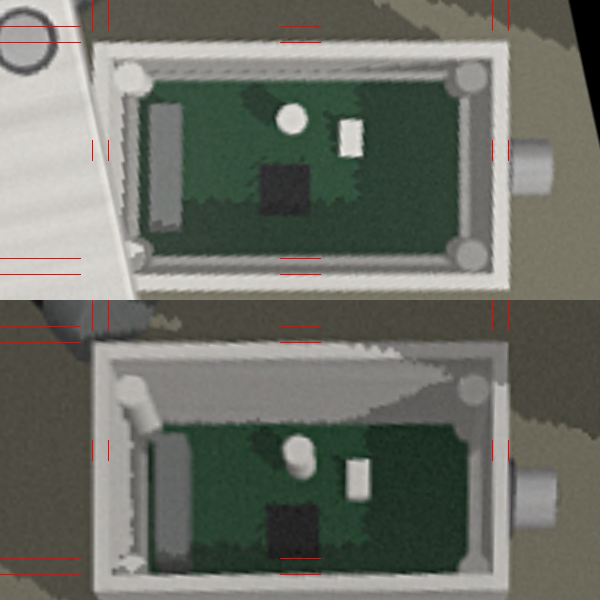

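The rectified views show the housing's length position right but its width 4 mm off: the fit had latched onto the inner wall. The true centre is about (512.2,-335.6). I'll regrasp and place again there.

Request:
{"name": "play_rows", "arguments": {"rows": [[[-0.49,0.36,0],[0,0,0]],[[-0.49,0.36,-0.4],[0,0,0]],[[-0.49,0.36,-0.6],[0,0,0]],[[-0.49,0.36,-0.8],[0,0,0]],[[0,0,-1],[0,0,0]],[[0,0,-1],[0,0,0]],[[0,0,-0.4],[0,0,0]],[[0,0,0],[0,0,0]]]}}

```text
time: 17.35
tool_pos: [512.6, -339.6, 64.1]
tcp_rot: [3.141, -0.003, 2.497]
contact_force: [-0.0, -1.2, 0.9]
grip_width: 69.0
finger_force: 0.0
```

Request:
{"name": "play_rows", "arguments": {"rows": [[[0.09,-0.08,0],[0,0,0]],[[0,0,-0.2],[0,0,0]],[[0,0,0],[0,0,0]]]}}

```text
time: 17.73
tool_pos: [516.0, -342.6, 58.9]
tcp_rot: [3.141, -0.0, 2.497]
contact_force: [-0.1, 0.4, -0.9]
grip_width: 69.0
finger_force: 0.0
```

Request:
{"name": "play_rows", "arguments": {"rows": [[[0,0,0],[0,0,0]],[[0,0,0],[0,0,0]],[[0,0,0],[0,0,0]]], "hand": -1}}

```text
time: 18.1
tool_pos: [516.1, -342.7, 59.1]
tcp_rot: [3.142, 0.0, 2.497]
contact_force: [-0.5, -0.2, 0.6]
grip_width: 61.0
finger_force: 30.0
```

Request:
{"name": "play_rows", "arguments": {"rows": [[[0,0,0.2],[0,0,0]],[[0.1,0.04,0.3],[0,0,0]],[[0,0,0],[0,0,0]],[[0,0,0],[0,0,0]]]}}

```text
time: 18.6
tool_pos: [519.1, -341.3, 74.0]
tcp_rot: [3.141, -0.0, 2.497]
contact_force: [-0.7, 0.0, -2.2]
grip_width: 60.7
finger_force: 30.0
```

```bash
cat > held.py <<'E'
from h import *
import sys
L=float(sys.argv[1]);off=float(sys.argv[2]);dee=len(sys.argv)>3
o=get_obs(); c=capture("wrist"); m=cam(c,o); T=R.from_euler('xyz',o["tcp_rot"]).as_matrix(); tp=o["tool_pos"]
p=outline(L,62,dee); p=p[p[:,0]>L/2-60]
for dz in (-5,-8):
    x,s=fit6(c,m,p,np.r_[tp[:2]+off*T[:2,0],o["tcp_rot"][2],tp[2]+dz,0,0]); d=(x[:2]-tp[:2])@T[:2,:2]
    print("off",d.round(2),"dyaw",np.degrees(x[2]-o["tcp_rot"][2]).round(2),"dz",(x[3]-tp[2]).round(2),"tilt",np.degrees(x[4:]).round(2),s)
for dz in (-10,-8,-6):
    x,s,_=fit(c,m,[(p,tp[2]+dz)],np.r_[tp[:2]+off*T[:2,0],o["tcp_rot"][2]]); print(dz,((x[:2]-tp[:2])@T[:2,:2]).round(2),s)
E
python3 held.py 104 8
```

```text
off [6.44 0.81] dyaw -0.77 dz -10.89 tilt [-0.19  5.55] 193.88007
off [6.43 0.85] dyaw -0.78 dz -10.79 tilt [-0.03  5.92] 193.71103
-10 [12.69  0.37] 164.80939
-8 [13.    1.03] 118.1453
-6 [13.19  1.44] 120.9421
```

```bash
cat > held2.py <<'E'
from h import *
import sys
L=float(sys.argv[1]);off=float(sys.argv[2]);dee=len(sys.argv)>3
o=get_obs(); c=capture("wrist"); m=cam(c,o); T=R.from_euler('xyz',o["tcp_rot"]).as_matrix(); tp=o["tool_pos"]; yaw=o["tcp_rot"][2]
p=outline(L,62,dee); p=p[p[:,0]>L/2-60]
g=cv2.cvtColor(c["frame"],cv2.COLOR_RGB2GRAY).astype(np.float32); best=[]
def proj(x):  # x off, z, pitch(deg), yoff
    Q=np.c_[p,np.zeros(len(p))]@R.from_euler('ZY',[yaw,np.radians(x[2])]).as_matrix().T+[*(tp[:2]+T[:2,0]*x[0]+T[:2,1]*x[3]),tp[2]+x[1]]
    return w2px(m,Q).astype(np.float32)
for o0 in (off-4,off,off+4):
  for z0 in (-11,-7.5):
    for t0 in (-4,0,4):
      x=np.array([o0,z0,t0,0.3])
      for sg in (2,1):
        b=cv2.GaussianBlur(g,(0,0),sg); G=np.minimum(np.hypot(cv2.Sobel(b,5,1,0),cv2.Sobel(b,5,0,1)),400/sg)
        f=lambda x:-cv2.remap(G,proj(x)[None,:,1],proj(x)[None,:,0],1).mean()+.5*x[3]**2
        x=minimize(f,x,method="Nelder-Mead",options=dict(initial_simplex=x+np.vstack([np.zeros(4),np.diag([2,2,2,.5])]))).x
      best.append((f(x),*x))
for b in sorted(best)[:4]: print(np.round(b,2))
q=proj(sorted(best)[0][1:]); im=cv2.cvtColor(c["frame"],cv2.COLOR_RGB2BGR)
for a in q: cv2.circle(im,(int(round(a[1])),int(round(a[0]))),0,(0,0,255),-1)
cv2.imwrite("pics/held.png",im)
E
python3 held2.py 104 9
```

```text
[-185.55    8.89  -11.39    0.21    0.55]
[-185.21    8.9   -11.69   -0.24    0.58]
[-180.57    6.35  -11.74   -0.52    0.53]
[-180.54    6.33  -11.75   -0.48    0.55]
```

View pics/held.png

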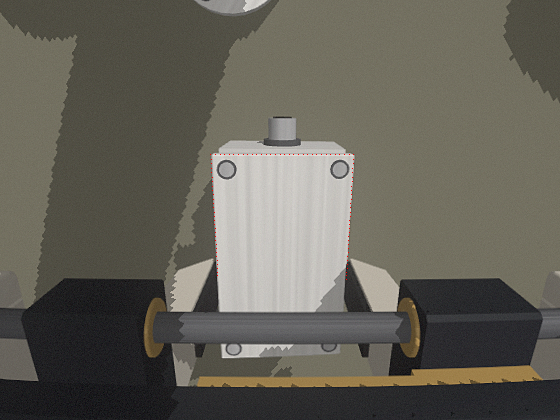

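The held cover is level, with its top 11.5 mm below the TCP. So it was seated at 47.6 mm when I regrasped it, and the tilt fit was wrong. I reseat it slightly better centred and release it.

Request:
{"name": "play_rows", "arguments": {"rows": [[[-0.05,-0.02,-0.15],[0,0,0]],[[0,0,-0.15],[0,0,0]],[[0,0,-0.1],[0,0,0]],[[0,0,0],[0,0,0]]]}}

```text
time: 19.2
tool_pos: [517.4, -341.9, 61.4]
tcp_rot: [3.141, -0.001, 2.497]
contact_force: [0.4, -0.2, -1.6]
grip_width: 61.1
finger_force: 30.0
```

Request:
{"name": "play_rows", "arguments": {"rows": [[[0,0,-0.06],[0,0,0]],[[0,0,0],[0,0,0]]]}}

```text
time: 19.45
tool_pos: [517.6, -342.0, 60.1]
tcp_rot: [3.141, -0.0, 2.497]
contact_force: [-0.2, -0.1, -2.1]
grip_width: 61.3
finger_force: 30.0
```

Request:
{"name": "play_rows", "arguments": {"rows": [[[0,0,0],[0,0,0]],[[0,0,0],[0,0,0]],[[0,0,0.4],[0,0,0]],[[0,0,1],[0,0,0]],[[0,0,1],[0,0,0]],[[0,0.4,1],[0,0,-0.4]],[[0,1,0.6],[0,0,-0.5]],[[0,1,0.6],[0,0,-0.5]],[[0,1,0.2],[0,0,-0.5]],[[0,1,0],[0,0,-0.5]],[[0,1,0],[0,0,-0.5]],[[0,1,0],[0,0,-0.5]]], "hand": 0.5}}

```text
time: 20.95
tool_pos: [517.7, -149.1, 205.3]
tcp_rot: [3.141, 0.001, 2.02]
contact_force: [0.8, 0.0, 0.2]
grip_width: 68.7
finger_force: 0.0
```

Request:
{"name": "play_rows", "arguments": {"rows": [[[0,1,0],[0,0,-0.4]],[[0,1,0],[0,0,0]],[[0,0.4,0],[0,0,0]],[[0,0,0],[0,0,0]],[[0,0,0],[0,0,0]]]}}

```text
time: 21.58
tool_pos: [517.8, -79.0, 204.3]
tcp_rot: [3.141, 0.001, 1.966]
contact_force: [-0.4, -1.3, 0.0]
grip_width: 68.5
finger_force: 0.0
```

```bash
cat > mfit.py <<'E'
from h import *
import pickle,sys
# tag name L dee z x y yaw : robust multi-start; housing uses outer+inner and bright rim contrast
def mfit(c,m,L,dee,z,x0,hous):
    g=cv2.GaussianBlur(cv2.cvtColor(c["frame"],cv2.COLOR_RGB2GRAY).astype(np.float32),(0,0),.8)
    res=[]
    lines=[(outline(L,62,dee),z)]+([(outline(L-8,54,dee),z)] if hous else [])
    for dx in (-6,0,6):
        for dy in (-6,0,6):
            for dw in (-.1,0,.1):
                f,s,q=fit(c,m,lines,np.array(x0)+[dx,dy,dw]); res.append((s,*f))
    res.sort(reverse=True); out=[]
    for r in res:
        if all(np.hypot(r[1]-a[1],r[2]-a[2])>.7 for a in out): out.append(r)
    return out[:3]
def rect(c,m,x,z,sx=80,sy=45,k=4):
    s,co=np.sin(x[2]),np.cos(x[2]); X,Y=np.meshgrid(np.arange(-sx,sx,1/k),np.arange(sy,-sy,-1/k))
    q=w2px(m,np.c_[(x[0]+X*co-Y*s).ravel(),(x[1]+X*s+Y*co).ravel(),np.full(X.size,z)]).astype(np.float32).reshape(X.shape+(2,))
    return cv2.remap(cv2.cvtColor(c["frame"],cv2.COLOR_RGB2BGR),q[...,1],q[...,0],1)
def profile(c,m,x,z,L,hous):
    r=cv2.cvtColor(rect(c,m,x,z,L/2+12,43,2),cv2.COLOR_BGR2GRAY).astype(int); H,W=r.shape
    print("   -x:",np.median(r[H//2-24:H//2+24,8:52],0).astype(int)[::2].tolist(),"(from",-L/2-8,"step1)")
    print("   +x:",np.median(r[H//2-24:H//2+24,W-52:W-8],0).astype(int)[::2].tolist(),"(from",L/2-14,")")
    print("   +y:",np.median(r[8:44,W//2-30:W//2],1).astype(int)[::2].tolist(),"(from 39 down)")
    print("   -y:",np.median(r[H-44:H-8,W//2-30:W//2],1).astype(int)[::2].tolist(),"(from -21 down)")
if __name__=="__main__":
    tag=sys.argv[1]; o=get_obs(); c=capture("wrist"); m=cam(c,o); pickle.dump((o,c),open(tag+".pkl","wb"))
    print(round(o["time"],2),np.round(o["tool_pos"],1),"yaw",np.degrees(o["tcp_rot"][2]).round(2))
    for a in sys.argv[2:]:
        n,L,dee,z,x,y,w=a.split(":"); L,z,x,y,w=map(float,(L,z,x,y,w))
        for k in (n,): print(n,[(round(r["p"],2),px2w(m,r["at"],z)[0,:2].round().tolist()) for r in spot_in(n,"wrist")[:3]])
        F=mfit(c,m,L,dee=="1",z,(x,y,np.radians(w)),n[0]=="h")
        for r in F: print("  ",np.round([r[0],r[1],r[2],np.degrees(r[3])],2))
        profile(c,m,F[0][1:],z,L,0)
E
python3 mfit.py w5 housing_dee:104:1:42:515:-78:-160
```

```text
21.57 [517.8 -79.  204.3] yaw 112.63
housing_dee [(0.78, [514.0, -79.0])]
   [ 134.53  509.11  -81.53 -164.81]
   [ 126.42  506.57  -84.36 -161.24]
   [  91.22  525.93  -77.79 -161.02]
   -x: [148, 137, 131, 125, 119, 116, 108, 99, 139, 150, 150, 148, 121, 115, 115, 114, 120, 139, 156, 125, 66, 54] (from -60.0 step1)
   +x: [151, 151, 150, 147, 135, 119, 116, 117, 116, 152, 211, 219, 219, 201, 87, 88, 90, 90, 90, 90, 91, 91] (from 38.0 )
   +y: [92, 91, 91, 92, 92, 91, 91, 90, 89, 84, 132, 213, 212, 209, 207, 205, 208, 209] (from 39 down)
   -y: [61, 53, 53, 54, 45, 119, 160, 157, 152, 149, 149, 150, 143, 126, 125, 124, 124, 126] (from -21 down)
```

Request:
{"name": "play_rows", "arguments": {"rows": [[[0.4,0.9,0],[0,0,0]],[[0.4,0.9,0],[0,0,0]],[[0.4,0.9,0],[0,0,0]],[[0.4,0.9,0],[0,0,0]],[[0.4,0.9,0],[0,0,0]],[[0.4,0.9,0],[0,0,0]],[[0,0,0],[0,0,0]],[[0,0,0],[0,0,0]]]}}

```text
time: 22.68
tool_pos: [589.4, 83.1, 203.8]
tcp_rot: [-3.141, 0.0, 1.966]
contact_force: [0.4, 0.5, -0.1]
grip_width: 69.2
finger_force: 0.0
```

```bash
python3 mfit.py w6 housing_long:146:0:42:602:92:-10
```

```text
22.68 [589.4  83.1 203.8] yaw 112.64
housing_long [(0.93, [373.0, 152.0])]
   [ 96.47 663.81  45.89   5.49]
   [ 94.31 668.24  46.02   4.95]
   [ 80.92 665.37  39.14  -5.09]
   -x: [123, 123, 123, 122, 122, 122, 121, 130, 175, 210, 210, 211, 176, 103, 51, 53, 55, 55, 55, 66, 69, 70] (from -81.0 step1)
   +x: [204, 203, 203, 204, 204, 202, 202, 203, 201, 201, 197, 185, 172, 141, 92, 48, 47, 50, 56, 52, 47, 44] (from 59.0 )
   +y: [122, 122, 123, 122, 123, 123, 123, 123, 123, 123, 124, 123, 123, 123, 123, 123, 123, 123] (from 39 down)
   -y: [124, 124, 125, 124, 123, 124, 124, 124, 123, 125, 96, 97, 90, 91, 92, 89, 91, 91] (from -21 down)
```

Request:
{"name": "play_rows", "arguments": {"rows": [[[-0.65,-0.95,0],[0,0,0]],[[-0.65,-0.95,0],[0,0,0]],[[-0.65,-0.95,0],[0,0,0]],[[-0.65,-0.95,0],[0,0,0]],[[-0.65,-0.95,0],[0,0,0]],[[-0.65,-0.95,0],[0,0,0]],[[-0.65,-0.95,0],[0,0,0]],[[-0.65,-0.95,0],[0,0,0]],[[-0.65,-0.95,0],[0,0,0]],[[-0.65,-0.95,0],[0,0,0]],[[-0.65,-0.95,0],[0,0,0]],[[-0.5,-0.7,0],[0,0,0]]]}}

```text
time: 24.28
tool_pos: [358.7, -252.1, 204.4]
tcp_rot: [3.141, 0.001, 1.964]
contact_force: [-0.2, 0.6, 0.2]
grip_width: 68.9
finger_force: 0.0
```

Request:
{"name": "play_rows", "arguments": {"rows": [[[0,0,0],[0,0,0]],[[0,0,0],[0,0,0]]]}}

```text
time: 24.52
tool_pos: [360.0, -250.4, 204.3]
tcp_rot: [3.141, -0.0, 1.965]
contact_force: [-0.4, 0.0, -0.6]
grip_width: 69.0
finger_force: 0.0
```

```bash
python3 mfit.py w7 cover_dee:104:1:12:372:-242:-67; python3 - <<'E'
import sys; sys.argv=["x"]
from mfit import *
P=[]
for t,L,dee,z,x0,w in (("w5",104,1,42,(515,-78),-161),("w6",146,0,42,(602,92),None),("w7",104,1,12,(372,-242),None)):
    o,c=pickle.load(open(t+".pkl","rb")); m=cam(c,o)
    if t=="w5": x=(509.11,-81.53,np.radians(-164.81)); h=True
    else:
        F=mfit(c,m,L,dee,z,(*x0,np.radians(-10 if t=="w6" else -67)),t=="w6"); x=F[0][1:]
    k=2.4 if t!="w5" else 2.4
    r=rect(c,m,x,z,82,60,k)
    H,W=r.shape[:2]
    for n,LL,WW in ((0,L,62),(1,L-8,54)):
        if n and t=="w7": continue
        for p in outline(LL,WW,bool(dee))[::3]: 
            r[int(round((60-p[1])*k)),int(round((p[0]+82)*k))]=(0,0,255)
    P.append(r)
P.append(np.zeros_like(P[0])); a=np.vstack([np.hstack(P[:2]),np.hstack(P[2:])]); print(a.shape); cv2.imwrite("pics/mos.png",a)
E
```

```text
24.52 [ 360.  -250.4  204.3] yaw 112.61
cover_dee [(0.59, [367.0, -238.0])]
   [ 224.29  368.44 -246.28  -69.65]
   [  74.63  389.15 -237.48  -65.14]
   -x: [131, 131, 131, 131, 131, 131, 128, 130, 195, 226, 222, 221, 221, 222, 222, 221, 221, 221, 221, 221, 221, 222] (from -60.0 step1)
   +x: [218, 218, 219, 218, 168, 156, 164, 177, 178, 167, 158, 158, 158, 157, 104, 92, 94, 95, 95, 95, 96, 95] (from 38.0 )
   +y: [132, 134, 134, 134, 133, 133, 131, 127, 176, 226, 225, 223, 222, 221, 215, 213, 219, 223] (from 39 down)
   -y: [156, 156, 159, 158, 158, 158, 158, 154, 157, 159, 126, 90, 94, 95, 95, 94, 95, 94] (from -21 down)
(576, 788, 3)
```

View pics/mos.png

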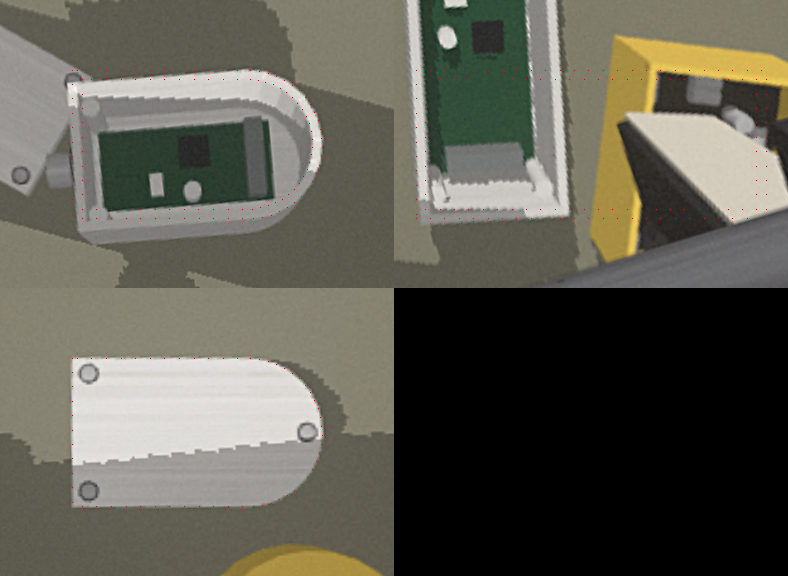

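Panel 1 shows the D housing about 4° off the fit, with its upper edge running (68,83)–(250,70) and its nose at (322,140). Panel 3 shows the D cover fitted exactly. Panel 2 shows the long housing's end at (420,223)–(568,214), so its axis lies near -81°. I refit from these starts.

```bash
cat > rf.py <<'E'
import sys; sys.argv=["x"]
from mfit import *
def refine(c,m,lines,x0,sgs=(1.5,.8)):
    g=cv2.cvtColor(c["frame"],cv2.COLOR_RGB2GRAY).astype(np.float32); x=np.array(x0,float)
    def proj(x):
        s,co=np.sin(x[2]),np.cos(x[2]); M=np.array([[co,-s],[s,co]])
        return np.vstack([w2px(m,np.c_[p@M.T+x[:2],np.full(len(p),z)]) for p,z in lines]).astype(np.float32)
    best=None
    for dx in (-1.5,0,1.5):
      for dy in (-1.5,0,1.5):
        x=np.array(x0)+[dx,dy,0]
        for sg in sgs:
            b=cv2.GaussianBlur(g,(0,0),sg); G=np.minimum(np.hypot(cv2.Sobel(b,5,1,0),cv2.Sobel(b,5,0,1)),150)
            f=lambda x:-cv2.remap(G,proj(x)[None,:,1],proj(x)[None,:,0],1).mean()
            x=minimize(f,x,method="Nelder-Mead",options=dict(initial_simplex=x+np.array([[0,0,0],[1,0,0],[0,1,0],[0,0,.01]]),xatol=.01,fatol=.001)).x
        if best is None or f(x)<best[0]: best=(f(x),x)
    return best
E
python3 - <<'E'
from rf import *
for t,L,dee,x0 in (("w5",104,True,(508.35,-79.87,-160.7)),("w6",146,False,(614.9,83.2,-80.9))):
    o,c=pickle.load(open(t+".pkl","rb")); m=cam(c,o); x0=(*x0[:2],np.radians(x0[2]))
    for lines in ([(outline(L,62,dee),42),(outline(L-8,54,dee),42)],[(outline(L,62,dee),42)],[(outline(L-8,54,dee),42)]):
        s,x=refine(c,m,lines,x0); print(t,s.round(1),x[:2].round(2),np.degrees(x[2]).round(2))
        if len(lines)==2: profile(c,m,x,42,L,1); print(w2px(m,[[x[0]+a*np.cos(x[2]),x[1]+a*np.sin(x[2]),42] for a in (-L/2,0,L/2)]).round().tolist())
E
```

```text
w5 -96.2 [508.68 -80.02] -160.59
   -x: [126, 123, 122, 119, 118, 117, 112, 83, 124, 151, 150, 151, 126, 115, 115, 114, 116, 146, 158, 124, 52, 53] (from -60.0 step1)
   +x: [152, 150, 150, 144, 127, 117, 117, 117, 118, 145, 218, 219, 217, 172, 97, 88, 90, 90, 90, 91, 91, 91] (from 38.0 )
   +y: [91, 92, 91, 91, 91, 91, 89, 81, 144, 212, 212, 209, 207, 204, 208, 209, 209, 206] (from 39 down)
   -y: [54, 52, 56, 134, 160, 155, 151, 149, 150, 151, 137, 124, 125, 124, 124, 127, 101, 89] (from -21 down)
[[202.0, 330.0], [198.0, 271.0], [195.0, 212.0]]
w5 -128.4 [508.57 -79.93] -160.71
w5 -121.8 [509.84 -83.35] -160.99
w6 -142.3 [615.47  83.15] -81.09
   -x: [134, 133, 134, 136, 137, 122, 88, 78, 157, 210, 210, 210, 199, 157, 149, 84, 53, 57, 56, 57, 56, 57] (from -81.0 step1)
   +x: [203, 201, 199, 198, 197, 199, 202, 203, 202, 191, 146, 137, 144, 145, 130, 93, 86, 89, 89, 90, 90, 90] (from 59.0 )
   +y: [122, 123, 123, 122, 124, 120, 91, 78, 142, 207, 206, 208, 172, 133, 134, 134, 133, 133] (from 39 down)
   -y: [53, 54, 54, 53, 45, 107, 183, 209, 206, 209, 169, 129, 121, 122, 122, 122, 123, 122] (from -21 down)
[[131.0, 331.0], [212.0, 308.0], [283.0, 288.0]]
w6 -146.0 [615.41  83.17] -80.89
w6 -138.4 [615.48  83.18] -81.12
```

Request:
{"name": "play_rows", "arguments": {"rows": [[[0.1,0.2,-0.4],[0,0,-0.14]],[[0.09,0.19,-0.8],[0,0,-0.14]],[[0,0,-1],[0,0,0]],[[0,0,-1],[0,0,0]],[[0,0,-1],[0,0,0]],[[0,0,-0.8],[0,0,0]],[[0,0,-0.4],[0,0,0]],[[0,0,0],[0,0,0]],[[0,0,0],[0,0,0]]]}}

```text
time: 25.75
tool_pos: [366.3, -239.0, 42.7]
tcp_rot: [3.141, 0.001, 1.927]
contact_force: [0.4, 0.6, -0.3]
grip_width: 68.6
finger_force: 0.0
```

Request:
{"name": "play_rows", "arguments": {"rows": [[[-0.02,0,-0.4],[0,0,0]],[[0,0,-0.25],[0,0,0]],[[0,0,-0.12],[0,0,0]],[[0,0,0],[0,0,0]]]}}

```text
time: 26.25
tool_pos: [365.0, -238.7, 18.7]
tcp_rot: [-3.141, -0.001, 1.927]
contact_force: [0.5, 0.1, -0.3]
grip_width: 69.1
finger_force: 0.0
```

Request:
{"name": "play_rows", "arguments": {"rows": [[[0,0,0],[0,0,0]],[[0,0,0],[0,0,0]],[[0,0,0],[0,0,0]]], "hand": -1}}

```text
time: 26.62
tool_pos: [365.3, -238.9, 19.2]
tcp_rot: [3.141, 0.0, 1.927]
contact_force: [-0.8, 0.1, 0.1]
grip_width: 61.5
finger_force: 30.0
```

Request:
{"name": "play_rows", "arguments": {"rows": [[[0,0,0.5],[0,0,0]],[[0,0,1],[0,0,0]],[[0,0,1],[0,0,-0.38]],[[0.55,0.6,0.7],[0,0,-0.9]],[[0.55,0.6,0],[0,0,-0.9]],[[0.55,0.6,0],[0,0,-0.9]],[[0.55,0.6,0],[0,0,-0.9]],[[0.55,0.6,0],[0,0,-0.9]],[[0.55,0.6,0],[0,0,-0.9]],[[0.55,0.6,0],[0,0,-0.9]],[[0.55,0.6,0],[0,0,-0.9]],[[0.55,0.58,0],[0,0,-0.9]]]}}

```text
time: 28.12
tool_pos: [514.0, -76.7, 114.9]
tcp_rot: [-3.141, 0.0, 0.739]
contact_force: [0.1, -0.1, -0.9]
grip_width: 61.7
finger_force: 30.0
```

Request:
{"name": "play_rows", "arguments": {"rows": [[[0.06,0,0],[0,0,-0.9]],[[0,0,0],[0,0,-0.9]],[[0,0,0],[0,0,-0.8]],[[0,0,0],[0,0,-0.3]],[[0,0,0],[0,0,0]],[[0,0,0],[0,0,0]]]}}

```text
time: 28.88
tool_pos: [515.4, -77.4, 115.0]
tcp_rot: [-3.142, 0.0, 0.339]
contact_force: [0.1, -0.0, -0.7]
grip_width: 61.4
finger_force: 30.0
```

Request:
{"name": "play_rows", "arguments": {"rows": [[[0.01,0,-0.6],[0,0,0]],[[0,0,-0.6],[0,0,0]],[[0,0,-0.4],[0,0,0]],[[0,0,-0.2],[0,0,0]],[[0,0,0],[0,0,0]]]}}

```text
time: 29.5
tool_pos: [515.8, -77.4, 60.9]
tcp_rot: [-3.141, 0.0, 0.338]
contact_force: [-0.1, -0.8, -1.9]
grip_width: 61.0
finger_force: 30.0
```

Request:
{"name": "play_rows", "arguments": {"rows": [[[0,0,-0.07],[0,0,0]],[[0,0,0],[0,0,0]]]}}

```text
time: 29.75
tool_pos: [516.0, -77.5, 59.2]
tcp_rot: [3.141, -0.0, 0.338]
contact_force: [-0.2, -0.1, -0.9]
grip_width: 61.4
finger_force: 30.0
```

Request:
{"name": "play_rows", "arguments": {"rows": [[[0,0,-0.05],[0,0,0]],[[0,0,-0.03],[0,0,0]],[[0,0,0],[0,0,0]]]}}

```text
time: 30.12
tool_pos: [515.8, -77.4, 56.5]
tcp_rot: [3.142, 0.0, 0.338]
contact_force: [-0.4, -0.5, -1.6]
grip_width: 61.2
finger_force: 30.0
```

Request:
{"name": "play_rows", "arguments": {"rows": [[[0,0,0],[0,0,0]],[[0,0,0],[0,0,0]],[[0,0,0.3],[0,0,0]],[[0,0,0.8],[0,0,0]],[[0,0,1],[0,0,0.8]],[[0,0.4,1],[0,0,0.9]],[[0,1,1],[0,0,0.9]],[[0,1,0.8],[0,0,0.9]],[[0,1,0],[0,0,0.9]],[[0,1,0],[0,0,0.9]],[[0,1,0],[0,0,0.9]],[[0,1,0],[0,0,0.9]]], "hand": 0.5}}

```text
time: 31.62
tool_pos: [515.7, 115.5, 204.3]
tcp_rot: [3.141, -0.0, 1.334]
contact_force: [-1.0, 0.5, 0.2]
grip_width: 68.8
finger_force: 0.0
```

Request:
{"name": "play_rows", "arguments": {"rows": [[[-0.06,1,0],[0,0,0.9]],[[-0.06,1,0],[0,0,0.9]],[[-0.06,1,0],[0,0,0.9]],[[-0.06,1,0],[0,0,0.9]],[[-0.06,1,0],[0,0,0.9]],[[-0.06,1,0],[0,0,0.9]],[[-0.06,1,0],[0,0,0.9]],[[-0.06,0.6,0],[0,0,0.9]],[[0,0,0],[0,0,0.9]],[[0,0,0],[0,0,0.9]],[[0,0,0],[0,0,0]],[[0,0,0],[0,0,0]]]}}

```text
time: 33.12
tool_pos: [501.4, 342.5, 203.9]
tcp_rot: [3.141, 0.0, 2.584]
contact_force: [0.7, -0.4, -0.2]
grip_width: 68.5
finger_force: 0.0
```

```bash
python3 mfit.py w8 cover_long:146:0:12:501.3:342:158.1
```

```text
33.12 [501.4 342.5 203.9] yaw 148.04
cover_long [(0.59, [497.0, 345.0])]
   [277.67 501.44 342.09 158.15]
   -x: [123, 123, 125, 121, 100, 92, 89, 83, 116, 200, 210, 207, 205, 205, 205, 205, 205, 205, 205, 205, 205, 206] (from -81.0 step1)
   +x: [218, 219, 218, 219, 219, 219, 219, 218, 218, 219, 218, 219, 222, 219, 154, 114, 120, 121, 121, 122, 120, 114] (from 59.0 )
   +y: [92, 91, 92, 93, 94, 94, 93, 86, 120, 211, 204, 201, 203, 198, 194, 198, 202, 207] (from 39 down)
   -y: [207, 204, 211, 212, 207, 207, 207, 205, 207, 218, 142, 120, 125, 125, 125, 124, 124, 125] (from -21 down)
```

Request:
{"name": "play_rows", "arguments": {"rows": [[[0.05,-0.02,0],[0,0,-1]],[[0.05,-0.02,0],[0,0,-1]],[[0.05,-0.02,0],[0,0,-1]],[[0.05,-0.02,0],[0,0,-1]],[[0.05,-0.02,0],[0,0,-1]],[[0.05,-0.02,0],[0,0,-1]],[[0.05,-0.02,0],[0,0,-1]],[[0.05,-0.02,0],[0,0,-1]],[[0.05,-0.02,0],[0,0,-1]],[[0.05,-0.02,0],[0,0,-1]],[[0.06,-0.03,0],[0,0,-1]],[[0.06,-0.03,0],[0,0,-1]]]}}

```text
time: 34.72
tool_pos: [520.1, 334.6, 203.6]
tcp_rot: [3.142, 0.0, 0.905]
contact_force: [-0.0, -0.4, -0.3]
grip_width: 69.1
finger_force: 0.0
```

Request:
{"name": "play_rows", "arguments": {"rows": [[[0,0,0],[0,0,-1]],[[0,0,0],[0,0,-1]],[[0,0,0],[0,0,-1]],[[0,0,0],[0,0,-1]],[[0,0,-0.4],[0,0,-1]],[[0,0,-0.8],[0,0,-1]],[[0,0,-0.9],[0,0,-1]],[[0,0,-0.9],[0,0,-1]],[[0,0,-0.9],[0,0,-1]],[[0,0,-0.9],[0,0,-0.24]],[[0,0,-0.4],[0,0,0]],[[0,0,0],[0,0,0]]]}}

```text
time: 36.22
tool_pos: [519.8, 334.6, 47.1]
tcp_rot: [3.141, 0.001, -0.379]
contact_force: [0.2, 1.2, -0.2]
grip_width: 68.9
finger_force: 0.0
```

Request:
{"name": "play_rows", "arguments": {"rows": [[[0,0,-0.5],[0,0,-0.02]],[[0,0,-0.3],[0,0,0]],[[0,0,-0.12],[0,0,0]],[[0,0,0],[0,0,0]],[[0,0,0],[0,0,0]]]}}

```text
time: 36.85
tool_pos: [520.3, 334.9, 20.3]
tcp_rot: [-3.141, -0.0, -0.382]
contact_force: [1.3, -0.2, 0.2]
grip_width: 69.2
finger_force: 0.0
```

Request:
{"name": "play_rows", "arguments": {"rows": [[[0,0,0],[0,0,0]],[[0,0,0],[0,0,0]],[[0,0,0],[0,0,0]]], "hand": -1}}

```text
time: 37.22
tool_pos: [520.2, 334.8, 20.3]
tcp_rot: [-3.141, -0.0, -0.382]
contact_force: [-0.1, -0.4, 3.0]
grip_width: 61.2
finger_force: 30.0
```

Request:
{"name": "play_rows", "arguments": {"rows": [[[0,0,0.4],[0,0,0]],[[0,0,0.8],[0,0,0]],[[0,0,1],[0,0,0]],[[0,0,1],[0,0,0]],[[0,0,1],[0,0,0]],[[0.2,-0.5,1],[0,0,0.8]],[[0.2,-0.5,0],[0,0,0.9]],[[0.2,-0.5,0],[0,0,0.9]],[[0.2,-0.5,0],[0,0,0.9]],[[0.2,-0.5,0],[0,0,0.9]],[[0.2,-0.5,0],[0,0,0.9]],[[0.2,-0.5,0],[0,0,0.9]]]}}

```text
time: 38.72
tool_pos: [562.0, 229.2, 176.4]
tcp_rot: [3.142, -0.0, 0.488]
contact_force: [0.2, -0.5, -1.7]
grip_width: 61.4
finger_force: 30.0
```

Request:
{"name": "play_rows", "arguments": {"rows": [[[0.2,-0.5,0],[0,0,0.9]],[[0.2,-0.5,0],[0,0,0.9]],[[0.2,-0.5,0],[0,0,0.9]],[[0.2,-0.5,0],[0,0,0.9]],[[0.2,-0.5,0],[0,0,0.9]],[[0.2,-0.5,0],[0,0,0.9]],[[0.2,-0.5,0],[0,0,0.9]],[[0.2,-0.5,0],[0,0,0.9]],[[0.06,-0.23,0],[0,0,0.9]],[[0,0,0],[0,0,0.8]],[[0,0,0],[0,0,0]],[[0,0,0],[0,0,0]]]}}

```text
time: 40.22
tool_pos: [611.7, 103.0, 176.2]
tcp_rot: [3.141, -0.0, 1.724]
contact_force: [0.7, -0.1, -2.2]
grip_width: 61.4
finger_force: 30.0
```

Request:
{"name": "play_rows", "arguments": {"rows": [[[0,0,-0.5],[0,0,0.03]],[[0,0,-0.9],[0,0,0]],[[0,0,-0.9],[0,0,0]],[[0,0,-0.8],[0,0,0]],[[0,0,-0.4],[0,0,0]],[[0,0,-0.15],[0,0,0]],[[0,0,-0.1],[0,0,0]],[[0,0,0],[0,0,0]],[[0,0,0],[0,0,0]]]}}

```text
time: 41.35
tool_pos: [612.2, 102.9, 64.1]
tcp_rot: [3.14, 0.0, 1.73]
contact_force: [-0.0, -0.5, -1.7]
grip_width: 61.4
finger_force: 30.0
```

Request:
{"name": "play_rows", "arguments": {"rows": [[[0,0,-0.06],[0,0,0]],[[0,0,-0.04],[0,0,0]],[[0,0,0],[0,0,0]]]}}

```text
time: 41.72
tool_pos: [611.7, 102.8, 60.3]
tcp_rot: [-3.141, 0.0, 1.73]
contact_force: [0.2, 0.1, -2.0]
grip_width: 61.3
finger_force: 30.0
```

Request:
{"name": "play_rows", "arguments": {"rows": [[[0,0,-0.05],[0,0,0]],[[0,0,-0.04],[0,0,0]],[[0,0,0],[0,0,0]]]}}

```text
time: 42.1
tool_pos: [611.7, 102.8, 57.6]
tcp_rot: [-3.141, -0.0, 1.73]
contact_force: [-0.0, -0.7, -1.2]
grip_width: 61.3
finger_force: 30.0
```

Request:
{"name": "play_rows", "arguments": {"rows": [[[0,0,0],[0,0,0]],[[0,0,0],[0,0,0]],[[0,0,0],[0,0,0]],[[0,0,0.4],[0,0,0]],[[0,0,0.9],[0,0,0]],[[0,-0.2,1],[0,0,0]],[[0,-0.2,1],[0,0,0]],[[0,-0.4,1],[0,0,0]],[[0,-0.4,0.6],[0,0,0]],[[0,0,0],[0,0,0]],[[0,0,0],[0,0,0]]], "hand": 0.44}}

```text
time: 43.48
tool_pos: [611.4, 67.2, 204.2]
tcp_rot: [-3.141, -0.0, 1.73]
contact_force: [-0.5, 0.1, 0.6]
grip_width: 66.2
finger_force: 0.0
```

```bash
cat > chk.py <<'E'
from rf import *
import plant
def chk(tag,name,L,dee,x0):
    o=get_obs(); c=capture("wrist"); m=cam(c,o); pickle.dump((o,c),open(tag+".pkl","wb"))
    print(name,round(o["time"],2),o["tool_pos"].round(1) if hasattr(o["tool_pos"],"round") else o["tool_pos"],[round(r["p"],2) for r in spot_in(name,"wrist")[:2]])
    x0=(*x0[:2],np.radians(x0[2]))
    for z in (46,47,48,49,50,51,52):
        s,x=refine(c,m,[(outline(L,62,dee),z)],x0); print(z,s.round(1),x[:2].round(2),np.degrees(x[2]).round(2))
    for k in (48,51):
        x,s=fit6(c,m,outline(L,62,dee),[*x0,k,0,0]); print("6d",x[:2].round(2),np.degrees(x[2]).round(2),x[3].round(2),"tilt",np.degrees(x[4:]).round(2),s.round(1))
E
python3 -c "
from chk import *
chk('c1','cover_long',146,False,(615.2,83.1,-81))"
```

```text
cover_long 43.48 [611.4  67.2 204.2] [0.79]
46 -145.5 [615.54  82.72] -80.61
47 -145.5 [615.5   82.88] -80.58
48 -144.7 [615.4   83.31] -80.63
49 -141.3 [615.35  83.42] -80.67
50 -135.6 [615.34  83.4 ] -80.66
51 -128.5 [615.33  83.39] -80.62
52 -119.3 [615.33  83.37] -80.63
6d [615.38  82.77] -80.74 45.69 tilt [-0.77  0.8 ] 235.5
6d [615.4  82.8] -80.75 45.61 tilt [-0.98  0.63] 235.5
```

Request:
{"name": "play_rows", "arguments": {"rows": [[[-0.6,-0.9,0],[0,0,0]],[[-0.6,-0.9,0],[0,0,0]],[[-0.6,-0.9,0],[0,0,0]],[[-0.6,-0.9,0],[0,0,0]],[[-0.6,-0.9,0],[0,0,0]],[[0,0,0],[0,0,0]],[[0,0,0],[0,0,0]]]}}

```text
time: 44.45
tool_pos: [522.0, -67.6, 204.4]
tcp_rot: [-3.141, -0.001, 1.73]
contact_force: [-0.4, 0.6, 0.4]
grip_width: 66.5
finger_force: 0.0
```

```bash
python3 -c "
from chk import *
chk('c2','cover_dee',104,True,(508.6,-80,-160.65))"
```

```text
cover_dee 44.45 [522.  -67.6 204.4] [0.75]
46 -129.8 [508.58 -80.46] -160.77
47 -130.3 [508.53 -80.25] -160.67
48 -130.5 [508.43 -80.15] -160.53
49 -130.4 [508.48 -79.94] -160.57
50 -129.4 [508.48 -79.68] -160.62
51 -127.0 [508.5  -79.36] -160.7
52 -122.8 [508.56 -79.07] -160.76
6d [508.4  -80.16] -160.34 48.18 tilt [ 0.87 -0.51] 205.5
6d [508.39 -80.15] -160.28 48.4 tilt [ 1.1  -0.78] 205.5
```

Request:
{"name": "play_rows", "arguments": {"rows": [[[0,-1,0],[0,0,0]],[[0,-1,0],[0,0,0]],[[0,-1,0],[0,0,0]],[[0,-1,0],[0,0,0]],[[0,-1,0],[0,0,0]],[[0,-1,0],[0,0,0]],[[0,-1,0],[0,0,0]],[[0,-1,0],[0,0,0]],[[0,-0.9,0],[0,0,0]],[[0,0,0],[0,0,0]],[[0,0,0],[0,0,0]]]}}

```text
time: 45.92
tool_pos: [522.2, -334.0, 204.3]
tcp_rot: [-3.141, -0.001, 1.731]
contact_force: [0.3, 0.5, 0.5]
grip_width: 66.0
finger_force: 0.0
```

```bash
python3 -c "
from chk import *
chk('c3','cover_short',104,False,(511,-336.6,143))"
```

```text
cover_short 45.92 [ 522.2 -334.   204.3] [0.62]
46 -123.8 [ 510.18 -336.92] 142.56
47 -120.0 [ 511.29 -335.38] 142.51
48 -124.0 [ 511.22 -335.01] 142.62
49 -127.2 [ 511.13 -334.67] 142.46
50 -128.6 [ 511.24 -334.44] 142.5
51 -128.2 [ 511.24 -334.21] 142.52
52 -125.6 [ 511.18 -333.93] 142.47
6d [ 511.48 -334.71] 141.6 50.56 tilt [-3.6   4.17] 221.1
6d [ 511.46 -334.75] 141.67 50.26 tilt [-3.42  4.4 ] 220.9
```

Long and D covers match their housings in position and height. The short one reads about 2 mm high and tilted, so I take a second, closer look.

Request:
{"name": "play_rows", "arguments": {"rows": [[[0,-0.6,-0.4],[0,0,0]],[[0,-0.6,-0.6],[0,0,0]],[[0,-0.5,-0.6],[0,0,0]],[[0,0,-0.2],[0,0,0]],[[0,0,0],[0,0,0]],[[0,0,0],[0,0,0]]]}}

```text
time: 46.78
tool_pos: [522.1, -385.9, 151.4]
tcp_rot: [3.141, 0.001, 1.731]
contact_force: [0.1, 0.7, -0.1]
grip_width: 66.2
finger_force: 0.0
```

```bash
cat > joint.py <<'E'
from rf import *
def joint(tags,L,dee,x0,W=62):
    V=[]
    for t in tags:
        o,c=pickle.load(open(t+".pkl","rb")); m=cam(c,o); g=cv2.cvtColor(c["frame"],cv2.COLOR_RGB2GRAY).astype(np.float32)
        V.append((m,[np.minimum(np.hypot(cv2.Sobel(b,5,1,0),cv2.Sobel(b,5,0,1)),200) for b in (cv2.GaussianBlur(g,(0,0),s) for s in (2,1))]))
    p=outline(L,W,dee); out=[]
    for t1 in (-.06,0,.06):
      for t2 in (-.06,0,.06):
        x=np.array([*x0[:2],np.radians(x0[2]),x0[3],t1,t2])
        for lv in (0,1):
            def f(x):
                Q=np.c_[p,np.zeros(len(p))]@R.from_euler('ZYX',[x[2],x[4],x[5]]).as_matrix().T+[x[0],x[1],x[3]]; s=0
                for m,G in V:
                    q=w2px(m,Q).astype(np.float32); s-=cv2.remap(G[lv],q[None,:,1],q[None,:,0],1).mean()
                return s
            for _ in range(2): x=minimize(f,x,method="Nelder-Mead",options=dict(initial_simplex=x+np.vstack([np.zeros(6),np.diag([1.5,1.5,.02,2,.03,.03])]),maxiter=2000)).x
        out.append((f(x),x))
    out.sort(key=lambda a:a[0])
    for s,x in out[:3]: print(round(s,1),x[:2].round(2),np.degrees(x[2]).round(2),"z",x[3].round(2),"rise +x,+y end",(-L/2*np.sin(x[4])).round(2),(31*np.sin(x[5])).round(2))
E
python3 -c "
from joint import *
o=get_obs(); c=capture('wrist'); pickle.dump((o,c),open('c4.pkl','wb')); print(o['tool_pos'])
joint(['c4'],104,False,(511.3,-334.8,142.5,49)); joint(['c3','c4'],104,False,(511.3,-334.8,142.5,49))
joint(['c1'],146,False,(615.4,83,-80.7,48)); joint(['c2'],104,True,(508.4,-80.1,-160.6,48))"
```

```text
[ 522.13989925 -385.93630967  151.35945819]
-193.7 [ 511.2  -335.75] 142.47 z 47.9 rise +x,+y end 1.86 1.45
-193.7 [ 511.18 -335.73] 142.49 z 47.94 rise +x,+y end 1.8 1.45
-193.7 [ 511.22 -335.75] 142.46 z 48.08 rise +x,+y end 2.06 1.33
-351.2 [ 511.18 -335.49] 142.4 z 47.63 rise +x,+y end 1.2 2.16
-351.1 [ 511.13 -335.48] 142.43 z 47.58 rise +x,+y end 1.04 2.09
-351.1 [ 511.14 -335.49] 142.43 z 47.59 rise +x,+y end 1.09 2.06
-186.5 [615.49  82.83] -80.68 z 45.99 rise +x,+y end 1.09 0.11
-186.5 [615.46  82.82] -80.69 z 46.03 rise +x,+y end 1.03 0.19
-186.5 [615.5   82.84] -80.69 z 46.05 rise +x,+y end 0.98 0.0
-158.2 [508.36 -80.01] -160.41 z 48.49 rise +x,+y end -0.55 -0.6
-158.2 [508.33 -79.99] -160.38 z 48.54 rise +x,+y end -0.76 -0.74
-158.2 [508.37 -80.02] -160.39 z 48.42 rise +x,+y end -0.61 -0.59
```

Request:
{"name": "play_rows", "arguments": {"rows": [[[-0.37,0.6,0],[0,0,0]],[[-0.37,0.6,-0.4],[0,0,0]],[[-0.36,0.6,-0.8],[0,0,0]],[[0,0,-0.8],[0,0,0]],[[0,0,-0.5],[0,0,0]],[[0,0,-0.2],[0,0,0]],[[0,0,0],[0,0,0]],[[0,0,0],[0,0,0]]], "hand": -1}}

```text
time: 47.82
tool_pos: [489.2, -332.6, 70.5]
tcp_rot: [3.141, 0.001, 1.73]
contact_force: [0.1, -0.1, 0.2]
grip_width: 0.4
finger_force: 0.0
```

Request:
{"name": "play_rows", "arguments": {"rows": [[[0,0,-0.15],[0,0,0]],[[0,0,-0.05],[0,0,0]],[[0,0,0],[0,0,0]]]}}

```text
time: 48.2
tool_pos: [488.7, -332.1, 63.6]
tcp_rot: [-3.141, -0.0, 1.73]
contact_force: [-0.0, 0.3, -0.8]
grip_width: 0.6
finger_force: 0.0
```

Request:
{"name": "play_rows", "arguments": {"rows": [[[0,0,-0.06],[0,0,0]],[[0,0,0],[0,0,0]]]}}

```text
time: 48.45
tool_pos: [488.9, -332.3, 62.3]
tcp_rot: [3.141, 0.0, 1.73]
contact_force: [-0.0, 0.1, 3.3]
grip_width: 0.4
finger_force: 1.5
```

The press touches at a tip height of 48.3 mm, which is the seated height. I retract and hand in.

Request:
{"name": "play_rows", "arguments": {"rows": [[[0,0,0.4],[0,0,0]],[[0,0,0.9],[0,0,0]],[[0,0,1],[0,0,0]],[[0,0,1],[0,0,0]],[[0,0,0.6],[0,0,0]],[[0,0,0],[0,0,0]],[[0,0,0],[0,0,0]]]}}

```text
time: 49.32
tool_pos: [488.4, -331.9, 178.3]
tcp_rot: [-3.141, -0.001, 1.73]
contact_force: [0.2, -0.6, -0.8]
grip_width: 0.7
finger_force: 0.0
```

```bash
python3 -c "
from plant import bot; print(bot.close_job())"
```

```text
the job is handed in; nothing more can be done
None
```

All three covers are on their own housings and read as seated in the wrist-camera fits, and the job was handed in at about 49 s; the short one took two tries, and its housing may have been nudged about a millimetre on the first.

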